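Shim up the microscope's slab

TASK

The stone slab under the microscope sits too low at its front. Take the pry bar from its green mat, lever the slab's front edge up over the fulcrum block and swing the bar's end under the red keeper so that the bar holds it up by itself; then slide every blue shim that lies on the bench under the raised edge, one to a yellow-marked bay and square to the edge, until you feel the hidden seat pushed fully home. Unhook the bar, let the slab down gently onto the shims, lay the bar back along its mat, and knock nothing else over.

Things in the scene. Friction and masses are not known exactly. Their poses are not given: they have to be found in the camera images.
- stand: The fixed slab stand. Origin on the bench straight below the slab's front bottom edge, in line with the fulcrum; x is level and points in under the slab, away from the robot; y to the left along the edge, z up. Does not move in a run; its place and yaw differ from start to start. The slab's front edge runs from y = -130 to +210 mm.
- slab: Marble slab (340 wide, 280 deep, 30 thick, 3.2 kg, carries a microscope 70 mm or more behind its front edge), hinged 280 mm behind that edge. Origin on its front bottom edge, above the stand's origin; axes as the stand while low. Origin 20 mm above the bench when low, about 35 with the bar under the keeper, 27 to 29 on shims. Lifting takes about 17 N at the edge; let go, it falls: move it slower than 0.15 m/s.
- fulcrum (a point): Top middle of the fulcrum block, a fixed dark block (70 mm along the slab's edge) with a round brass top of 8 mm radius; 22 mm above the bench, 50 mm in front of the slab's edge. Axes as the stand.
- keeper_lip (a point): Middle of the underside of the keeper's lip, 24 mm above the bench, 170 mm in front of the fulcrum (to -x) and 26.5 mm to the +y side of its line; the free slot under the lip spans 13 to 40 mm to +y of that line, open towards -y, post beyond 40 mm. Press the bar's end down below the lip on the open side, swing it to +y under the lip and let it rise against it. Axes as the stand.
- bar_grip (a point): Centre of the orange upright grip block (30 long, 18 wide, 28 high) on top of the pry bar, 24 mm above the bar's underside. x points along the bar to its toe, z out of its top. Along x from here: toe tip +170, balance point +20, other end -80 mm. With the fulcrum 105 mm ahead of this point the toe reaches 15 mm under the slab and the end lies beside the keeper.
- mat: Green fixed mat for the bar, 300 x 90 x 3 mm; origin at the centre of its underside, x along its length. The bar lies on it at the start (its toe to about +x).
- bay1 (a point): Bay 1: on the bench below the slab's front edge, middle of the bay; 90 mm to -y of the fulcrum's line. Axes as the stand. Each bay has two yellow lines on the bench, 58 mm apart, and a yellow mark on the slab.
- bay2 (a point): Bay 2: the same, 90 mm to +y of the fulcrum's line.
- bay3 (a point): Bay 3: the same, 170 mm to +y of the fulcrum's line.
- seat1 (a joint): Travel of the hidden seat in bay 1, a pad 44 wide, 13 high under the slab that a shim's nose meets at an unknown depth, 50 to 70 mm behind the edge, different for every bay and start: 0 = out, 0.006 m = fully home. It slides back 6 mm against about 4 N, stays where pushed, then stops hard.
- seat2 (a joint): The same for bay 2.
- seat3 (a joint): The same for bay 3.
- shim1_tab (a point): Centre of the upright steel tab (24 long, 16 wide, 40 high) of a loose blue shim (110 long, 50 wide, 26 thick, 0.16 kg, balance point 26 mm ahead of here), 46 mm above the shim's underside. x points along the shim to its nose (the end that goes under the slab), 98 mm ahead of this point; the other end is 12 mm behind. None at the start if absent (two or three are present). All alike; any may go in any bay.
- shim2_tab (a point): Centre of the upright steel tab (24 long, 16 wide, 40 high) of a loose blue shim (110 long, 50 wide, 26 thick, 0.16 kg, balance point 26 mm ahead of here), 46 mm above the shim's underside. x points along the shim to its nose (the end that goes under the slab), 98 mm ahead of this point; the other end is 12 mm behind. None at the start if absent (two or three are present). All alike; any may go in any bay.
- shim3_tab (a point): Centre of the upright steel tab (24 long, 16 wide, 40 high) of a loose blue shim (110 long, 50 wide, 26 thick, 0.16 kg, balance point 26 mm ahead of here), 46 mm above the shim's underside. x points along the shim to its nose (the end that goes under the slab), 98 mm ahead of this point; the other end is 12 mm behind. None at the start if absent (two or three are present). All alike; any may go in any bay.
- beaker: Bystander: glass beaker, 68 across, 95 high. Leave alone. Origin at the centre of its underside.
- flask: Bystander: conical glass flask, 80 across, 130 high. Origin at the centre of its underside.
- cylinder: Bystander: measuring cylinder, foot 64 across, 158 high. Origin at the centre of its underside.
- bottle: Bystander: amber bottle with a blue cap, 66 across, 130 high. Origin at the centre of its underside.
- dish: Bystander: clear round dish, 90 across, 16 high. Origin at the centre of its underside.
- notebook: Bystander: blue closed notebook, 150 x 110 x 14. Origin at the centre of its underside.
- jar: Bystander: white jar with a red lid, 72 across, 88 high. Origin at the centre of its underside.
- bar: The loose steel pry bar (250 long, 16 wide, 10 thick, 0.35 kg); origin at the middle of its underside, 45 mm ahead of bar_grip, axes as bar_grip. Its last 45 mm at the +x end is the toe, 6 thick, flush with the bar's top. Left unheld on the fulcrum, toe under the slab, it sits toe-down (about 0.24 rad) without lifting the slab.
- keeper: The fixed red keeper hook, 42 mm high, 24 mm long along the stand's x; origin on the bench on the fulcrum's line, axes as the stand.
Things that resemble listed ones, but are neither listed nor needed, are in the scene too. Leave any pink or turquoise look-alike of the part that bears shim1_tab alone.

How it is judged (in metres and radians):
On the way, in this order (a step that is already met when the one before it is completed fails the run):
1. the slab is raised (front edge over 32 mm above the bench) on the bar, the bar's end is under the keeper and the hand is off the bar (height (world z) of slab above 0.032 m and contact force between bar and slab above 2 N and contact force between bar and keeper above 1.5 N and contact force between the fingers and bar below 0.1 N), for 0.3 s.
2. with the slab still raised, every present shim is in a bay with its seat pushed home (height (world z) of slab above 0.032 m and x of shim1_tab in the frame of stand between -0.05 and -0.008 m and angle between the x axis of each of shim1_tab, shim2_tab, shim3_tab and the x axis of stand, either way round below 0.2 rad and height (world z) of each of shim1_tab, shim2_tab, shim3_tab below 0.056 m and ((y of shim1_tab in the frame of stand between -0.108 and -0.072 m and value of joint seat1 above 0.004 m) or (y of shim1_tab in the frame of stand between 0.072 and 0.108 m and value of joint seat2 above 0.004 m) or (y of shim1_tab in the frame of stand between 0.152 and 0.188 m and value of joint seat3 above 0.004 m)) and x of shim2_tab in the frame of stand between -0.05 and -0.008 m and ((y of shim2_tab in the frame of stand between -0.108 and -0.072 m and value of joint seat1 above 0.004 m) or (y of shim2_tab in the frame of stand between 0.072 and 0.108 m and value of joint seat2 above 0.004 m) or (y of shim2_tab in the frame of stand between 0.152 and 0.188 m and value of joint seat3 above 0.004 m)) and x of shim3_tab in the frame of stand between -0.05 and -0.008 m and ((y of shim3_tab in the frame of stand between -0.108 and -0.072 m and value of joint seat1 above 0.004 m) or (y of shim3_tab in the frame of stand between 0.072 and 0.108 m and value of joint seat2 above 0.004 m) or (y of shim3_tab in the frame of stand between 0.152 and 0.188 m and value of joint seat3 above 0.004 m))), for 0.2 s.
3. the slab is down on the shims and the bar no longer touches it (height (world z) of slab between 0.0255 and 0.0305 m and contact force between bar and slab below 0.2 N), for 0.3 s.
At the end, for the whole second after the job is handed in: Each shim in its own bay: within 18 mm of its middle, 0.2 rad of square, tab 8-50 mm before the edge, seat pushed 4 mm; slab on shims (edge 25.5 to 30.5 mm up), clear of the bar; bar still and flat on its mat, middle within 50 mm of the mat's centre, within 0.3 rad of its length (all of step 3 and x of shim1_tab in the frame of stand between -0.05 and -0.008 m and angle between the x axis of each of shim1_tab, shim2_tab, shim3_tab and the x axis of stand, either way round below 0.2 rad and height (world z) of each of shim1_tab, shim2_tab, shim3_tab below 0.056 m and ((y of shim1_tab in the frame of stand between -0.108 and -0.072 m and value of joint seat1 above 0.004 m) or (y of shim1_tab in the frame of stand between 0.072 and 0.108 m and value of joint seat2 above 0.004 m) or (y of shim1_tab in the frame of stand between 0.152 and 0.188 m and value of joint seat3 above 0.004 m)) and x of shim2_tab in the frame of stand between -0.05 and -0.008 m and ((y of shim2_tab in the frame of stand between -0.108 and -0.072 m and value of joint seat1 above 0.004 m) or (y of shim2_tab in the frame of stand between 0.072 and 0.108 m and value of joint seat2 above 0.004 m) or (y of shim2_tab in the frame of stand between 0.152 and 0.188 m and value of joint seat3 above 0.004 m)) and x of shim3_tab in the frame of stand between -0.05 and -0.008 m and ((y of shim3_tab in the frame of stand between -0.108 and -0.072 m and value of joint seat1 above 0.004 m) or (y of shim3_tab in the frame of stand between 0.072 and 0.108 m and value of joint seat2 above 0.004 m) or (y of shim3_tab in the frame of stand between 0.152 and 0.188 m and value of joint seat3 above 0.004 m)) and horizontal distance between bar and mat below 0.05 m and angle between the x axis of bar and the x axis of mat, either way round below 0.3 rad and height (world z) of bar below 0.011 m and linear speed of each of bar, slab below 0.03 m/s); the robot touches nothing.
It fails at once if the slab is dropped (moves faster than 0.15 m/s) (linear speed of slab above 0.15 m/s).
It fails at once if a bystander (glassware, bottle, jar, dish, notebook) is knocked over or pushed over 40 mm (distance of any of beaker, flask, cylinder, bottle, dish, notebook, jar from where it was at the start of the episode above 0.04 m or angle between any of beaker, flask, cylinder, bottle, dish, notebook, jar's own z axis and vertical above 0.5 rad).
Of shim1, shim2, shim3 only 2 to 3 are there at a start; the rules pass over those that are not, and their reading is None.
At some moment in a run one of shim1, shim2, shim3 may be knocked a few centimetres aside while the robot is not near it.
It also fails if it takes over 210 s, if anything falls off the work surface, if the arm or the gripper's body presses on something with over 40 N, if the wrist force passes 120 N, or if a joint passes its speed limit or range.

ROBOT

A 6-joint arm with a two-finger parallel gripper is mounted at the origin on the work surface. World frame = base frame: x ahead of the robot, y to its left, z up, the work surface at z = 0. Lengths are in mm, angles in rad, forces in N, time in s.
With the tool pointing down it reaches from about 425 to 950 mm from the base axis. Payload 14.7 kg.
Tool frame: the origin (TCP) lies midway between the tips of the shut fingers; the grasp point (between the pads) lies 19 mm behind it (ctrl.pinch_z is the distance from the TCP to the grasp point, in mm); y points along the fingers, x is the direction in which the jaws open and shut, and the axes are right-handed (so a half turn about y gives the same grasp; the last joint's range is limited). The gripper opens to 85 mm and grips with 20 to 120 N. Pads are 22 mm wide; open, the fingers measure 114 mm over their backs; the gripper's body (76 mm by 85 mm) begins 54 mm behind the grasp point. The pads swing forward as they close: fully open they stand 13 mm farther back than shut.
Start: joints at [-1.319, 0.48, 1.596, -0, 1.065, -0.047], TCP at [191.359, -621.188, 231.297] pointing down, gripper open.
Joint ranges: [-2.75, 2.75], [-0.82, 2.05], [0.23, 2.67], [-1.56, 4.7], [0.09, 2.69], [-2.92, 2.92]. Speed limits (rad/s): [1.89, 1.89, 2.39, 3.01, 3.01, 3.01].

INTERFACE

Orientations are given as a unit quaternion [w, x, y, z].
In Python, from workcell import ctrl gives the robot as it stands.
- The arm moves only by the tool move_arm, never from a script. Its argument "series" is a list of rows, each a list of 7 numbers: the gripper's target within -1 to 1 (shut at 1, half-way at 0, fully open at -1), then the shift along the tool's x, y, z in m, then the turn, a rotation vector about the tool's x, y, z in rad. A call has 1 to 20 rows; each row is the pose to reach, as a shift and turn from the pose commanded when the call began, along the tool's axes at that moment; what a row does not reach only later rows make up. A row lasts 1/8 s, in which the tool goes at most 62.5 mm and 10.7 degrees, less where a joint would pass 70% of its speed; a pose out of reach is approached as far as the arm can. A call with a gripper value outside its range is refused whole. The fingers move at their own pace and stop on an object; "squeeze" is the grip in N (left out, the last holds). Time passes only in rows, so rows that repeat a pose let the fingers close. It gives the time, the measured TCP pose, the force and the opening at its end, in the units of the state.
- ctrl.read_state(): the state, without advancing time (a new reading comes with each control period).
- ctrl.capture(name): name is "scene" or "side" or "wrist"; returns a dict with "frame" (400x640x3 uint8, blue, green, red), "intrinsics" (3x3 intrinsics, pixels), "k1" (the pictures are not rectified: a ray, as slopes to the right and down, at radius r is drawn at 1 + k1 r^2 times it, then the intrinsics apply), "rvec" (rotation vector, rad) and "tvec" (3), from world to camera coordinates, as OpenCV has them. Camera axes: x right, y down, z forward; pixel columns grow to the right and rows downward; lengths in mm; the calibration is good to about 2 mm. A picture is of the moment at which its call begins. There is no depth.
- ctrl.sign_off(): hands the job in, once; it reports no verdict.
Trained networks look in the newest picture that a camera, given by its name, has taken for a name from the list of things; names that differ only in an ending like _2 or _b are one class to them, and where a whole thing is asked for, a point or a joint stands for the part that bears it (a point fixed in the world has none). Each returns a list of dicts, best first, with "conf" (0 to 1); they miss things now and then, are a little off and sometimes report something else, mostly with a low value. They report only what shows in the picture. A call takes as long as a camera call. They do not tell look-alikes from the thing itself.
- ctrl.boxes_of(query, camera): "rect" ([centre column, centre row, width, height] in pixels, round what is visible of it).
- ctrl.spot_point(query, camera): "location" ([column, row] in pixels: a listed point, or the origin of a listed thing).
The state is a dict: "time": time; "joints": joint angles; "qd": joint speeds; "joint_torque": joint torques, N m; "eef_pos": TCP position; "orientation": TCP orientation; "ft_force": force on the tool from outside, world axes, zero at the start; "ft_torque": the same for the moment, N m; "gripper_width": finger opening in mm.
Only numpy, scipy, OpenCV 4.12 (cv2) and the standard library are available. Lean on these libraries where they do the work, as an engineer would, in place of code of your own. Each camera call takes 0.05 s, during which the arm holds its last target.

## Working session

There is one attempt and no reset: what is moved stays moved. The work goes in short steps, Python scripts to look and compute and a tool call to move; the robot and the scene stay as the last step left them, time stands still between calls to the robot, and variables do not carry over. Pictures are saved under pics/ and viewed, and the job is handed in when it is done.

Besides the shell and the picture viewer there is one more tool, called after "Emit:" in YAML: its name, and indented under it one key for each argument. move_arm: Moves the arm, as the interface text tells. Its arguments: {"type":"object","properties":{"series":{"type":"array"},"squeeze":{"type":"number"}},"required":["series"]}

```bash
mkdir -p pics; ls
cat > h.py <<'E'
import numpy as np, cv2
from workcell import ctrl
from scipy.spatial.transform import Rotation as R
def cap(cam,name=None):
    c=ctrl.capture(cam)
    if name: cv2.imwrite(f'pics/{name}.png',c['frame'])
    return c
def ray(c,px):
    K=np.array(c['intrinsics'],float);k=c['k1']
    d=np.array([[(px[0]-K[0,2])/K[0,0],(px[1]-K[1,2])/K[1,1]]])[0]
    u=d.copy()
    for _ in range(30): u=d/(1+k*(u@u))
    Rm=cv2.Rodrigues(np.array(c['rvec'],float))[0]; t=np.array(c['tvec'],float).ravel()
    o=-Rm.T@t; v=Rm.T@np.array([u[0],u[1],1.]); return o,v
def onz(c,px,z):
    o,v=ray(c,px); return o+v*(z-o[2])/v[2]
def proj(c,P):
    P=np.atleast_2d(np.array(P,float));K=np.array(c['intrinsics'],float)
    Rm=cv2.Rodrigues(np.array(c['rvec'],float))[0]; t=np.array(c['tvec'],float).ravel()
    q=P@Rm.T+t; u=q[:,:2]/q[:,2:]; u=u*(1+c['k1']*(u**2).sum(1,keepdims=True))
    return u*[K[0,0],K[1,1]]+K[:2,2]
def tri(cs,pxs):
    A=np.zeros((3,3));b=np.zeros(3)
    for c,p in zip(cs,pxs):
        o,v=ray(c,p);v=v/np.linalg.norm(v);M=np.eye(3)-np.outer(v,v);A+=M;b+=M@o
    return np.linalg.solve(A,b)
def tool():
    s=ctrl.read_state(); q=s['orientation']; return np.array(s['eef_pos']),R.from_quat([q[1],q[2],q[3],q[0]]),s
E
python3 - <<'E'
from h import *
print(ctrl.read_state())
for n in ['scene','side','wrist']:
    c=cap(n,n+'0')
    o,v=ray(c,(320,200)); print(n,o.round(),v.round(2),c['k1'],np.array(c['intrinsics']).round(1).tolist())
    for q in ['stand','slab','fulcrum','keeper_lip','bar_grip','mat','bay1','bay2','bay3','shim1_tab','beaker','flask','cylinder','bottle','dish','notebook','jar','bar','keeper']:
        print(q,[(np.round(d['location']).tolist(),round(d['conf'],2)) for d in ctrl.spot_point(q,n)][:6])
E
```

```text
pics
{'time': 0.0, 'joints': array([-1.31857939e+00,  4.80805388e-01,  1.59687962e+00, -2.24439838e-06,
        1.06510060e+00, -4.66265876e-02]), 'qd': array([ 7.51064393e-04,  2.13599210e-03,  1.56640401e-03, -3.89543461e-06,
       -1.08799773e-03, -7.29066693e-04]), 'joint_torque': array([-4.83908487e-03, -9.50651908e+01, -4.30189312e+01, -4.12583004e-04,
        1.23863469e-02, -3.52370898e-05]), 'eef_pos': array([ 191.26893973, -620.78689482,  230.68741278]), 'orientation': array([ 0.56912749, -0.56859645,  0.4203228 , -0.41966739]), 'ft_force': array([-0.19472997,  0.98493121, -1.20092942]), 'ft_torque': array([-0.0245643 , -0.04763542, -0.00894647]), 'gripper_width': 85.55457441772914}
scene [1380. -850.  962.] [-0.58  0.58 -0.58] -0.042780658532369946 [[423.0, 0.0, 319.3], [0.0, 423.0, 202.1], [0.0, 0.0, 1.0]]
stand [([342.0, 250.0], 0.83)]
slab [([343.0, 248.0], 0.64)]
fulcrum [([333.0, 240.0], 0.79), ([358.0, 172.0], 0.36)]
keeper_lip [([296.0, 220.0], 0.4), ([231.0, 266.0], 0.37), ([359.0, 235.0], 0.24)]
bar_grip [([223.0, 253.0], 0.57), ([369.0, 164.0], 0.48)]
mat [([232
[... 1623 characters left out ...]
0], 0.51), ([338.0, 210.0], 0.39)]
beaker [([212.0, 263.0], 0.96)]
flask [([249.0, 317.0], 0.82)]
cylinder [([358.0, 154.0], 0.57), ([272.0, 204.0], 0.55)]
bottle [([318.0, 270.0], 0.97)]
dish [([231.0, 239.0], 0.73)]
notebook [([316.0, 270.0], 0.61), ([195.0, 309.0], 0.57), ([370.0, 175.0], 0.2)]
jar []
bar [([368.0, 174.0], 0.46)]
keeper [([367.0, 177.0], 0.58), ([333.0, 210.0], 0.41)]
wrist [ 266. -598.  375.] [-0.3  -0.08 -0.95] -0.05276657847605282 [[295.2, 0.0, 323.1], [0.0, 295.2, 198.7], [0.0, 0.0, 1.0]]
stand []
slab []
fulcrum []
keeper_lip []
bar_grip []
mat []
bay1 []
bay2 []
bay3 []
shim1_tab []
beaker []
flask []
cylinder []
bottle []
dish []
notebook []
jar []
bar []
keeper []
```

View pics/scene0.png

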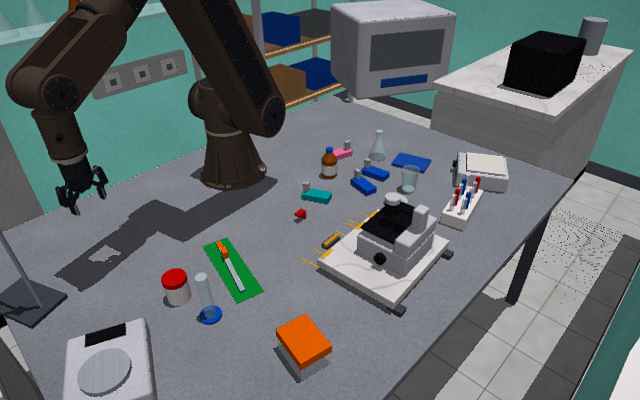

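View pics/side0.png

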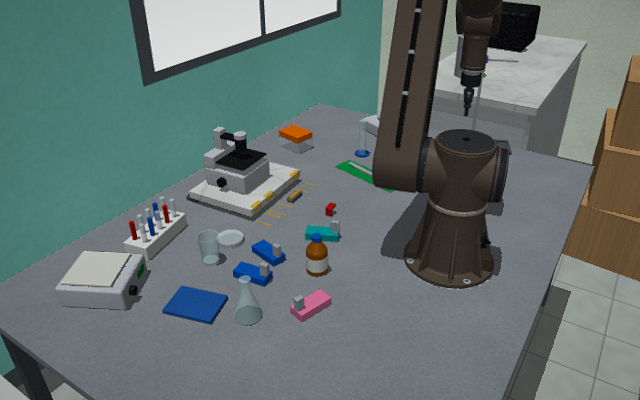

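View pics/wrist0.png

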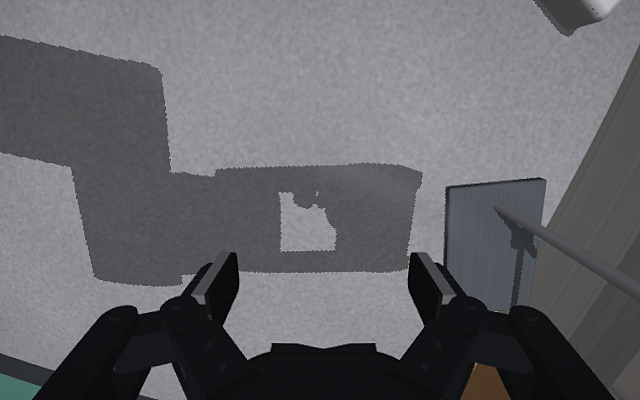

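Run:
```python
import cv2
a=cv2.imread('pics/scene0.png')[120:320,170:430]; cv2.imwrite('pics/scene0z.png',cv2.resize(a,None,fx=3,fy=3,interpolation=3))
a=cv2.imread('pics/side0.png')[130:330,190:410]; cv2.imwrite('pics/side0z.png',cv2.resize(a,None,fx=3,fy=3,interpolation=3))
```

```text
(no output)
```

View pics/scene0z.png

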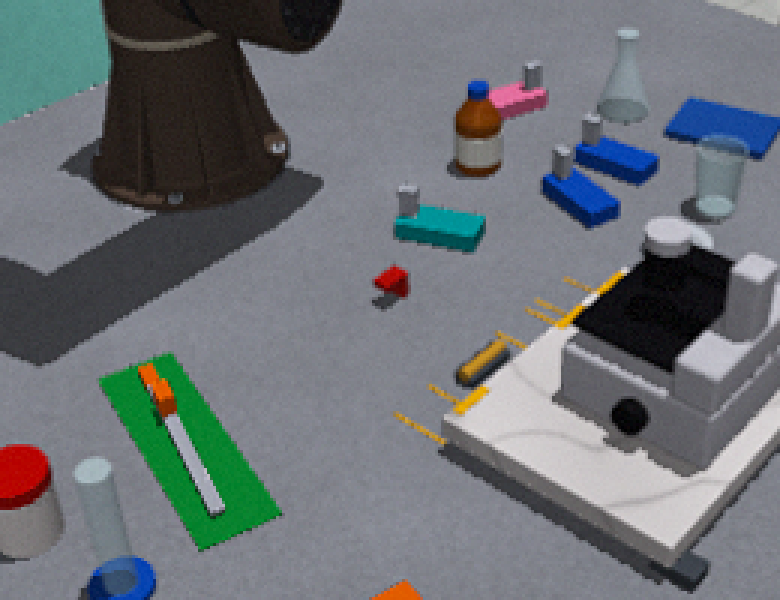

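View pics/side0z.png

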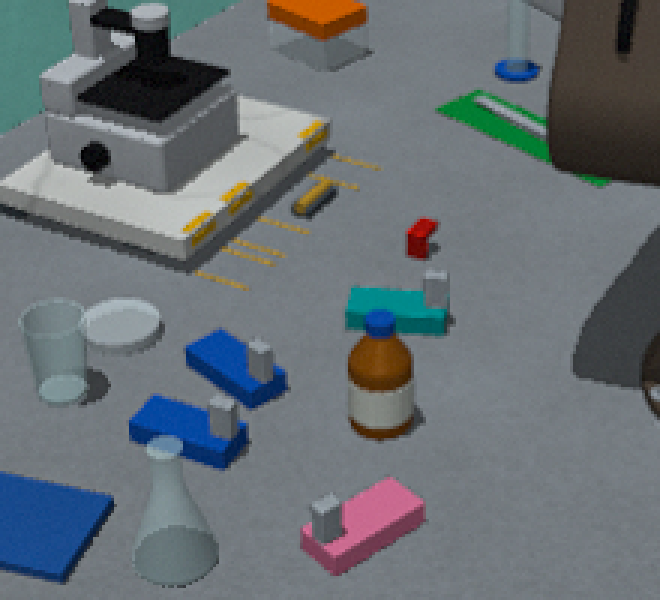

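The scene shows two blue shims, at scene (363,187) and (375,172), with tabs at (357,172) and (367,162). The turquoise (317,196) and pink (343,152) look-alikes aren't wanted. The red keeper is at (300,214), the fulcrum at (332,240), and the bar on its green mat at about (231,268). Next I measure.

Run:
```python
from h import *
a=cap('scene');b=cap('side')
# rough: stand
print('stand',onz(a,(342,250),0),onz(b,(284,193),0), 'slab',onz(a,(343,248),20),onz(b,(285,189),20))
print('fulc',onz(a,(333,240),22),onz(b,(295,192),22))
print('bays a',[onz(a,p,0).round() for p in [(325,264),(369,224),(361,232),(341,244)]])
print('bays b',[onz(b,p,0).round() for p in [(295,184),(271,205),(260,218)]])
print('keeper top',onz(a,(301,209),42))
print('shim tabs')
for z in (46,): print(onz(a,(305,187),z),onz(a,(366,164),z),onz(a,(357,173),z)); print(onz(b,(263,269),z),onz(b,(276,251),z))
print('mat',onz(a,(232,269),0),'grip',onz(a,(223,253),30))
```

```text
stand [680.52759004 -49.09921582   0.        ] [680.19917762 -56.91390875   0.        ] slab [690.91116415 -56.17476592  20.        ] [673.98522442 -56.18885543  20.        ]
fulc [640.85217739 -50.98581636  22.        ] [626.63985431 -55.27662453  22.        ]
bays a [array([ 685., -137.,    0.]), array([658., 122.,  -0.]), array([666.,  67.,   0.]), array([658., -29.,   0.])]
bays b [array([ 685., -137.,    0.]), array([669.,  40.,   0.]), array([648., 131.,   0.])]
keeper top [454.22687616 -21.76366909  42.        ]
shim tabs
[365.03764117  84.91957038  46.        ] [427.50613461 383.68595752  46.        ] [446.42557401 302.50935159  46.        ]
[423.3027403  396.51780904  46.        ] [444.09737957 305.11379893  46.        ]
mat [ 484.56241252 -359.66691765    0.        ] grip [ 430.84610815 -351.42214157   30.        ]
```

```bash
cat >> h.py <<'E'
def plan(pos,yaw=None,tilt=None):
    """pos: target TCP (world mm); yaw: world angle of tool y axis, tool z down. prints shift(m) & rotvec in tool axes"""
    p,r,s=tool()
    if yaw is None: rt=r
    else:
        y=np.array([np.cos(yaw),np.sin(yaw),0]); z=np.array([0,0,-1.]); x=np.cross(y,z)
        rt=R.from_matrix(np.stack([x,y,z],1))
    sh=r.inv().apply(np.array(pos)-p)/1000; rv=(r.inv()*rt).as_rotvec()
    print('shift',sh.round(4).tolist(),'rv',rv.round(4).tolist(),'rows>=',np.linalg.norm(sh)/.0625,np.degrees(np.linalg.norm(rv))/10.7)
def show():
    p,r,s=tool(); m=r.as_matrix()
    print('t',round(s['time'],2),'p',p.round(1),'x',m[:,0].round(3),'y',m[:,1].round(3),'z',m[:,2].round(3),'F',np.round(s['ft_force'],1),'w',round(s['gripper_width'],1),'q',np.round(s['joints'],2))
E
python3 - <<'E'
from h import *
show()
c=cap('wrist'); p,r,s=tool()
o,v=ray(c,(320,200)); print('cam in tool',r.inv().apply(o-p),r.inv().apply(v))
a=cap('scene')
for n,px,z in [('matA',(209,239+0),3),('c1',(204,245),3),('c2',(227,238),3),('c3',(263,291),3),('c4',(237,302),3),('toe',(242,290),13),('end',(218,243),13)]: print(n,onz(a,px,z).round())
plan([470,-330,330],yaw=None)
E
```

```text
t 3.1 p [ 191.4 -621.2  231.3] x [ 0.294 -0.956  0.   ] y [-0. -0. -1.] z [ 0.956  0.294 -0.   ] F [-0.1  0.1  0.5] w 85.5 q [-1.32  0.48  1.6  -0.    1.07 -0.05]
cam in tool [  -0.5646889  -143.31570921   78.47921161] [-0.01017548  0.95159032 -0.30741477]
matA [ 308. -329.    3.]
c1 [ 322. -359.    3.]
c2 [ 349. -282.    3.]
c3 [ 632. -352.    3.]
c4 [ 610. -433.    3.]
toe [ 591. -399.   13.]
end [ 359. -325.   13.]
shift [-0.1963, -0.0987, 0.352] rv [0.0, 0.0, 0.0] rows>= 6.639107661763956 0.0
```

```bash
cat >> h.py <<'E'
def plan(pos,yaw=None,pitch=0.0):
    """pos: target TCP (world mm); yaw: world angle of tool x axis (jaw), tool y down; pitch: extra rotation about tool x. prints shift(m) & rotvec"""
    p,r,s=tool()
    if yaw is None: rt=r
    else:
        x=np.array([np.cos(yaw),np.sin(yaw),0]); y=np.array([0,0,-1.]); z=np.cross(x,y)
        rt=R.from_matrix(np.stack([x,y,z],1))*R.from_rotvec([pitch,0,0])
    sh=r.inv().apply(np.array(pos)-p)/1000; rv=(r.inv()*rt).as_rotvec()
    print('shift',sh.round(4).tolist(),'rv',rv.round(4).tolist(),'rows>= %.1f %.1f'%(np.linalg.norm(sh)/.0625,np.degrees(np.linalg.norm(rv))/10.7))
E
python3 - <<'E'
from h import *
print(ctrl.pinch_z)
plan([440,-350,300],-1.88)
E
```

```text
18.700000000000003
shift [-0.186, -0.0687, 0.3175] rv [0.0, 0.608, -0.0] rows>= 6.0 3.3
```

Emit:
move_arm:
  series:
    - [-1, -0.186, -0.069, 0.317, 0, 0.608, 0]
    - [-1, -0.186, -0.069, 0.317, 0, 0.608, 0]
    - [-1, -0.186, -0.069, 0.317, 0, 0.608, 0]
    - [-1, -0.186, -0.069, 0.317, 0, 0.608, 0]
    - [-1, -0.186, -0.069, 0.317, 0, 0.608, 0]
    - [-1, -0.186, -0.069, 0.317, 0, 0.608, 0]
    - [-1, -0.186, -0.069, 0.317, 0, 0.608, 0]
    - [-1, -0.186, -0.069, 0.317, 0, 0.608, 0]
    - [-1, -0.186, -0.069, 0.317, 0, 0.608, 0]
    - [-1, -0.186, -0.069, 0.317, 0, 0.608, 0]

```text
time: 4.45
eef_pos: [438.7, -351.1, 300.0]
orientation: [0.416, -0.417, 0.572, -0.571]
ft_force: [-0.4, -0.7, -0.5]
gripper_width: 85.9
```

Run:
```python
from h import *
show()
c=cap('wrist','w1')
for q in ['bar_grip','bar','mat']:
  l=ctrl.spot_point(q,'wrist'); print(q,[(d['location'],d['conf']) for d in l])
```

```text
t 4.45 p [ 438.7 -351.1  300. ] x [-0.306 -0.952 -0.   ] y [-0.  0. -1.] z [ 0.952 -0.306 -0.   ] F [-0.4 -0.7 -0.5] w 85.9 q [-0.73  0.29  1.72 -0.    1.13  1.15]
bar_grip [([321.3, 168.7], 0.94)]
bar [([320.1, 135.7], 0.86), ([127.3, 213.5], 0.17)]
mat [([316.2, 134.2], 0.94)]
```

View pics/w1.png

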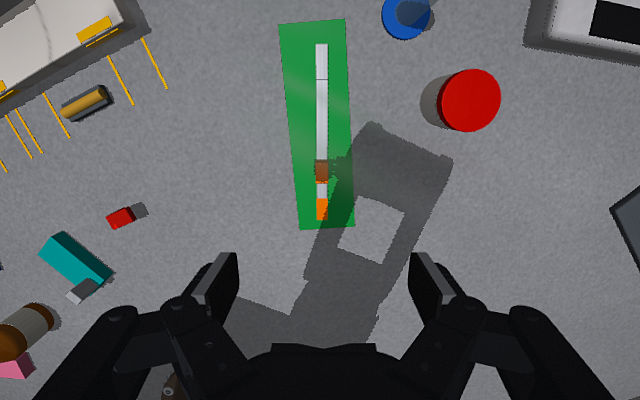

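The wrist view shows the bar vertical at column 321: toe at row 43, grip block near (321,170), orange end near (321,210). The fulcrum (86,102) and keeper (122,216) also show.

Run:
```python
from h import *
c=cap('wrist')
f=lambda p,z:onz(c,p,z).round(1)
toe=f((321.5,43),13);end=f((321.5,220),13);g=f((321.3,168.7),27)
print('toe',toe,'end',end,'grip',g,'len',np.linalg.norm(toe-end),'yaw',np.arctan2(*(toe-end)[[1,0]]))
print('mat',f((316.2,134.2),0), [f(p,3) for p in [(278,25),(345,18),(355,226),(300,230)]])
print('fulcrum',f((86,102),22),f((62,112),18),f((111,91),18)); print('keeper',f((122,214),40))
print('lines near/far', [f(p,0) for p in [(166,89),(142,38),(133,105),(109,55),(70,137),(42,92),(42,153),(14,108)]])
```

```text
toe [ 590.5 -395.7   13. ] end [ 350.6 -318.7   13. ] grip [ 431.3 -344.4   27. ] len 251.95438079144404 yaw -0.31057993834498715
mat [ 477.6 -351.2    0. ] [array([ 631.6, -347.5,    3. ]), array([ 612.3, -435.5,    3. ]), array([ 320.4, -365.8,    3. ]), array([ 340.8, -278.9,    3. ])]
fulcrum [624.3 -57.2  22. ] [625.6 -11.5  18. ] [626.  -97.2  18. ]
keeper [460.  -40.1  40. ]
lines near/far [array([ 605.9, -165.4,    0. ]), array([ 678.9, -162. ,    0. ]), array([ 602. , -108.1,    0. ]), array([ 675.5, -106.1,    0. ]), array([593.2,  11.3,   0. ]), array([667. ,  19.6,   0. ]), array([587.2,  71. ,   0. ]), array([663.3,  78.1,   0. ])]
```

Run:
```python
from h import *
plan([540,40,330],-1.5)
```

```text
shift [-0.4026, -0.0298, -0.0231] rv [0.0002, -0.3807, -0.0001] rows>= 6.5 2.0
```

Emit:
move_arm:
  series:
    - [-1, -0.402, -0.03, -0.023, 0, -0.381, 0]
    - [-1, -0.402, -0.03, -0.023, 0, -0.381, 0]
    - [-1, -0.402, -0.03, -0.023, 0, -0.381, 0]
    - [-1, -0.402, -0.03, -0.023, 0, -0.381, 0]
    - [-1, -0.402, -0.03, -0.023, 0, -0.381, 0]
    - [-1, -0.402, -0.03, -0.023, 0, -0.381, 0]
    - [-1, -0.402, -0.03, -0.023, 0, -0.381, 0]
    - [-1, -0.402, -0.03, -0.023, 0, -0.381, 0]
    - [-1, -0.402, -0.03, -0.023, 0, -0.381, 0]
    - [-1, -0.402, -0.03, -0.023, 0, -0.381, 0]
    - [-1, -0.402, -0.03, -0.023, 0, -0.381, 0]

```text
time: 6.08
eef_pos: [539.9, 39.0, 330.3]
orientation: [-0.517, 0.517, -0.482, 0.482]
ft_force: [0.4, 0.3, -0.3]
gripper_width: 85.5
```

Run:
```python
from h import *
show()
c=cap('wrist','w2')
import pickle; pickle.dump(c,open('w2.pkl','wb'))
for q in ['stand','fulcrum','keeper_lip','bay1','shim1_tab']:
  l=ctrl.spot_point(q,'wrist'); print(q,[(np.round(d['location'],1).tolist(),round(d['conf'],2)) for d in l])
a=cv2.imread('pics/w2.png'); cv2.imwrite('pics/w2z.png',cv2.resize(a[0:200,200:600],None,fx=2,fy=2,interpolation=3))
```

```text
t 6.08 p [539.9  39.  330.3] x [ 0.07  -0.998  0.   ] y [ 0. -0. -1.] z [0.998 0.07  0.   ] F [ 0.4  0.3 -0.3] w 85.5 q [ 0.02  0.24  1.72 -0.    1.19  1.52]
stand [([384.4, 68.6], 0.86)]
fulcrum [([384.9, 103.7], 0.98), ([149.1, 205.0], 0.57), ([542.8, 213.7], 0.57), ([46.2, 230.6], 0.41), ([387.1, 65.6], 0.2)]
keeper_lip [([364.8, 213.5], 0.88), ([150.9, 206.8], 0.36)]
bay1 [([270.9, 72.0], 0.9), ([443.8, 72.9], 0.86)]
shim1_tab [([98.2, 220.5], 0.92), ([78.2, 303.2], 0.84), ([281.0, 264.5], 0.58)]
```

View pics/w2.png

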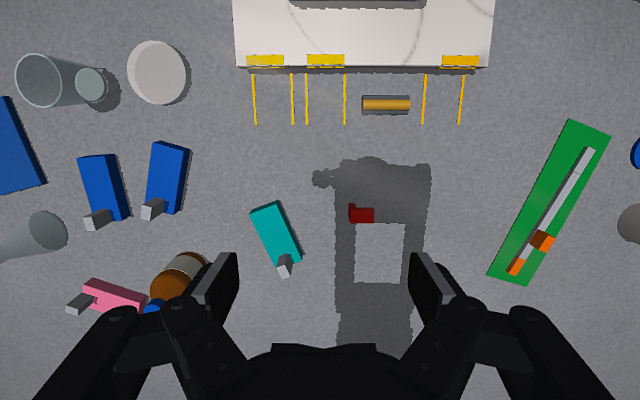

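View pics/w2z.png

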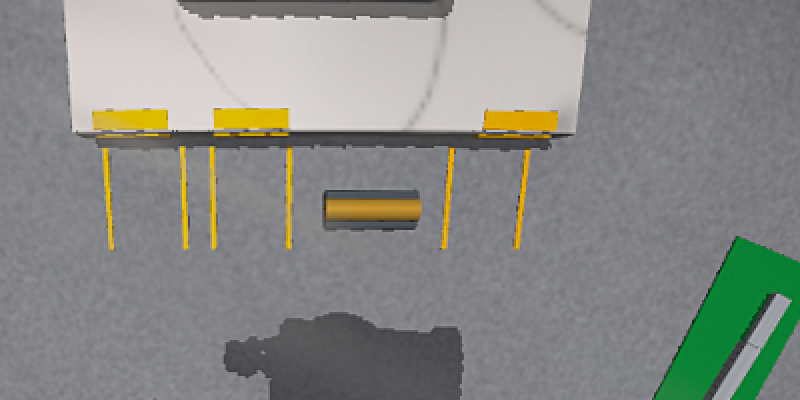

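The top view shows the slab edge near row 68, running columns 237–491, almost parallel to the tool's x. The fulcrum is at (386,104), the keeper at (362,213), and there are exactly two blue shims, with tabs at (98,220) and (154,210).

Run:
```python
from h import *
import pickle; c=pickle.load(open('w2.pkl','rb'))
f=lambda p,z:onz(c,p,z).round(1)
L=[(253,75),(256,124),(291,75),(293,124),(305.5,75),(306.5,124),(345,75),(344.5,124),(425.5,75),(422,124),(463.5,75),(458.5,124)]
P=np.array([f(p,0)[:2] for p in L]); print(P.tolist())
# fit lines: y in stand = -119,-61, 61,119,141,199 order here left(+y) to right
ys=[199,141,119,61,-61,-119]
from scipy.optimize import least_squares
def res(q):
    th,n=q; nv=np.array([-np.sin(th),np.cos(th)])
    return np.array([P[i]@nv-n-ys[i//2] for i in range(12)])
s=least_squares(res,[0.07,-90]);print(s.x,res(s.x).round(1))
th=s.x[0]; X=np.array([np.cos(th),np.sin(th)]);Y=np.array([-X[1],X[0]])
print('far ends along X',(P@X).round(1))
for n,p,z in [('fulc',(384.9,103.7),22),('fulcL',(362,104.5),14),('fulcR',(411,104.5),14),('stand',(384.4,68.6),0),('slab cornL',(235,66.5),50),('slab cornR',(491,67),50),('keeperlip',(364.8,213.5),24),('keeper top right',(374,207),42),('k top L',(349,205),42)]:
    w=f(p,z);print(n,w,(w[:2]@X).round(1),(w[:2]@Y-s.x[1]).round(1))
# shims
for n,p in [('A tabtop base',(154,210)),('B',(98,220))]: print(n,f(p,46))
for n,pts in [('A',[(153,141),(191,150)]),('B',[(78,158),(113,153)])]: print(n,[f(p,26) for p in pts])
```

```text
[[654.6, 153.4], [582.6, 148.1], [658.3, 96.4], [586.5, 90.2], [659.8, 74.7], [588.0, 69.1], [664.0, 15.6], [592.3, 9.8], [673.8, -105.5], [601.7, -111.8], [679.1, -163.7], [606.5, -170.1]]
[ 8.23583997e-02 -9.95860700e+01] [-0.4  0.3  0.5  0.2  0.8  1.1 -0.5 -0.4  0.  -0.3 -0.4 -0.8]
far ends along X [665.  592.8 664.  591.9 663.7 591.7 663.  591.1 662.8 590.5 663.3 590.5]
fulc [627. -45.  22.] 621.2 3.2
fulcL [623.3 -12.6  14. ] 620.2 35.8
fulcR [629.1 -85.9  14. ] 619.9 -37.8
stand [677.6 -42.3  -0. ] 671.8 1.7
slab cornL [660.  166.3  50. ] 671.4 211.0
slab cornR [ 686.4 -177.7   50. ] 669.5 -134.0
keeperlip [454.9 -34.5  24. ] 450.5 27.8
keeper top right [473.2 -44.3  42. ] 468.0 16.5
k top L [473.6  -5.3  42. ] 471.6 55.3
A tabtop base [444.7 298.5  46. ]
B [420.3 394.5  46. ]
A [array([549.5, 300.8,  26. ]), array([539.4, 242.2,  26. ])]
B [array([515.6, 427.6,  26. ]), array([527. , 367.5,  26. ])]
```

```bash
cat >> h.py <<'E'
TH=0.0824; O=np.array([676.5,-44.3]); SX=np.array([np.cos(TH),np.sin(TH)]); SY=np.array([-SX[1],SX[0]])
def st(x,y): return O+x*SX+y*SY
def tost(p): d=np.array(p)[:2]-O; return np.array([d@SX,d@SY])
E
python3 - <<'E'
from h import *
plan([428.5,-343.8,110],-1.882)
E
```

```text
shift [0.3745, 0.2203, -0.1386] rv [-0.0, 0.3828, 0.0] rows>= 7.3 2.0
```

Emit:
move_arm:
  series:
    - [-1, 0.374, 0.22, -0.139, 0, 0.383, 0]
    - [-1, 0.374, 0.22, -0.139, 0, 0.383, 0]
    - [-1, 0.374, 0.22, -0.139, 0, 0.383, 0]
    - [-1, 0.374, 0.22, -0.139, 0, 0.383, 0]
    - [-1, 0.374, 0.22, -0.139, 0, 0.383, 0]
    - [-1, 0.374, 0.22, -0.139, 0, 0.383, 0]
    - [-1, 0.374, 0.22, -0.139, 0, 0.383, 0]
    - [-1, 0.374, 0.22, -0.139, 0, 0.383, 0]
    - [-1, 0.374, 0.22, -0.139, 0, 0.383, 0]
    - [-1, 0.374, 0.22, -0.139, 0, 0.383, 0]
    - [-1, 0.374, 0.22, -0.139, 0, 0.383, 0]
    - [-1, 0.374, 0.22, -0.139, 0, 0.383, 0]

```text
time: 7.88
eef_pos: [428.7, -342.6, 110.9]
orientation: [-0.417, 0.417, -0.571, 0.571]
ft_force: [0.6, -0.6, -0.2]
gripper_width: 85.1
```

Run:
```python
from h import *
show()
c=cap('wrist','w3')
l=ctrl.spot_point('bar_grip','wrist'); print([(onz(c,d['location'],27),d['conf']) for d in l])
plan([428.5,-343.8,11],-1.882)
```

```text
t 7.88 p [ 428.7 -342.6  110.9] x [-0.305 -0.952  0.   ] y [ 0.001 -0.    -1.   ] z [ 0.952 -0.305  0.001] F [ 0.6 -0.6 -0.2] w 85.1 q [-0.73  0.5   1.94  0.    0.7   1.15]
[(array([ 426.75200053, -343.94330673,   27.        ]), 0.93)]
shift [0.0009, 0.0997, 0.0002] rv [-0.0005, 0.0008, 0.0002] rows>= 1.6 0.0
```

View pics/w3.png

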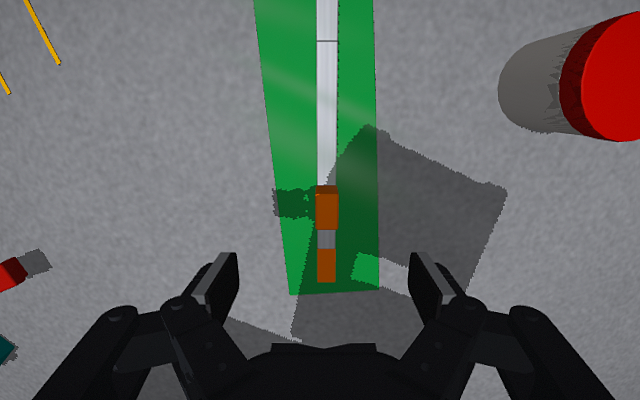

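The grip block is centred at (326,211), midway between the fingers.

Emit:
move_arm:
  series:
    - [-1, 0.001, 0.05, -0.001, 0, 0, 0]
    - [-1, 0.001, 0.09, -0.001, 0, 0, 0]
    - [-1, 0.001, 0.099, -0.001, 0, 0, 0]
    - [-1, 0.001, 0.099, -0.001, 0, 0, 0]
    - [1, 0.001, 0.099, -0.001, 0, 0, 0]
    - [1, 0.001, 0.099, -0.001, 0, 0, 0]
    - [1, 0.001, 0.099, -0.001, 0, 0, 0]
    - [1, 0.001, 0.099, -0.001, 0, 0, 0]
    - [1, 0.001, 0.099, -0.001, 0, 0, 0]
    - [1, 0.001, 0.099, -0.001, 0, 0, 0]
    - [1, 0.001, 0.099, -0.001, 0, 0, 0]
    - [1, 0.001, 0.099, -0.001, 0, 0, 0]
  squeeze: 80

```text
time: 9.48
eef_pos: [427.1, -344.0, 12.0]
orientation: [-0.417, 0.416, -0.571, 0.572]
ft_force: [-2.2, 1.7, 12.1]
gripper_width: 16.9
```

Run:
```python
from h import *
show()
```

```text
t 9.47 p [ 427.1 -344.    12. ] x [-0.306 -0.952  0.   ] y [ 0.001 -0.    -1.   ] z [ 0.952 -0.306  0.001] F [-2.2  1.7 12.1] w 16.9 q [-0.73  0.66  1.99  0.    0.5   1.15]
```

Emit:
move_arm:
  series:
    - [1, 0, -0.02, 0, 0, 0, 0]
    - [1, 0, -0.06, 0, 0, 0, 0]
    - [1, 0, -0.1, 0, 0, 0, 0]
    - [1, 0, -0.12, 0, 0, 0, 0]
    - [1, 0, -0.12, 0, 0, 0, 0]
    - [1, 0, -0.12, 0, 0, 0, 0]

```text
time: 10.22
eef_pos: [426.4, -343.4, 130.3]
orientation: [0.416, -0.417, 0.572, -0.571]
ft_force: [-0.8, -0.8, -3.5]
gripper_width: 16.8
```

Run:
```python
from h import *
show()
c=cap('wrist','w4'); cap('side','s4')
```

```text
t 10.22 p [ 426.4 -343.4  130.3] x [-0.306 -0.952 -0.001] y [-0.001  0.001 -1.   ] z [ 0.952 -0.306 -0.001] F [-0.8 -0.8 -3.5] w 16.8 q [-0.73  0.47  1.93 -0.    0.75  1.15]
```

View pics/w4.png

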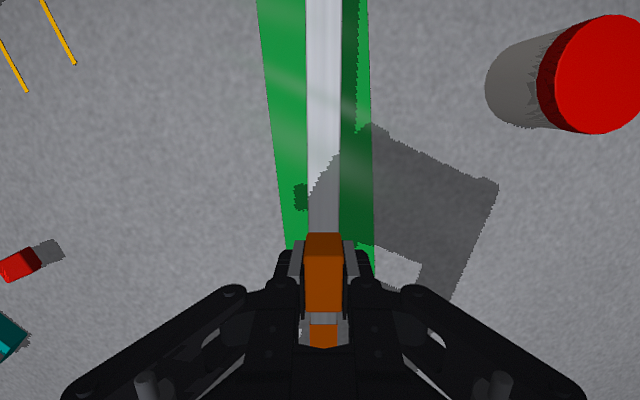

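Run:
```python
from h import *
import numpy as np
c=cap('wrist'); p,r,s=tool()
for px,z in [((323,256),159.3),((323,311),159.3),((323,312),159.3)]:
    print(r.inv().apply(onz(c,px,z)-p).round(1))
```

```text
[ -1.  -29.2  15.6]
[ -1.  -29.2 -13.2]
[ -1.  -29.2 -13.8]
```

Run:
```python
import cv2
a=cv2.imread('pics/w4.png'); cv2.imwrite('pics/w4z.png',cv2.resize(a[200:370,240:410],None,fx=4,fy=4,interpolation=3)[:600])
```

```text
(no output)
```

View pics/w4z.png

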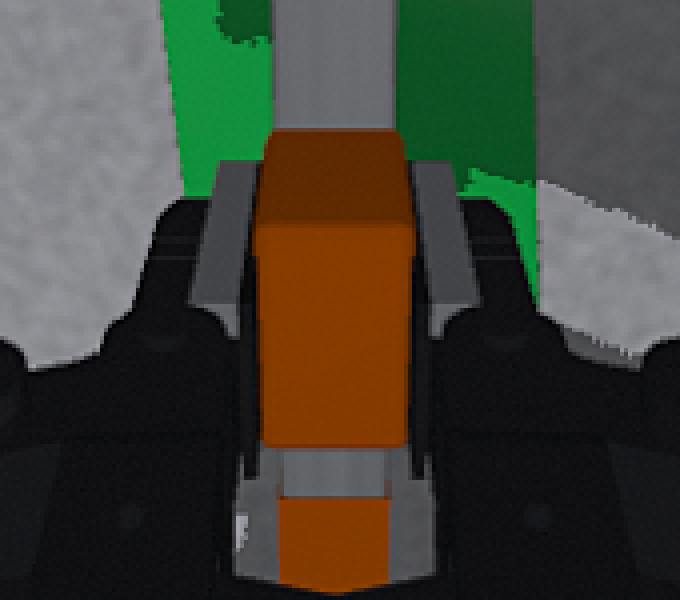

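```bash
cat >> h.py <<'E'
GT=np.array([0,-15.,1.])  # grip centre in tool frame
def barpose(s,h,b,psi,yF=0.):
    a=TH+psi
    Rb=R.from_euler('ZY',[a,-b])
    C=np.append(st(-50,yF),14.)
    g=C+Rb.apply([-s,0,32+h])
    M=Rb.as_matrix(); rt=R.from_matrix(np.stack([-M[:,1],-M[:,2],M[:,0]],1))
    return g-rt.apply(GT),rt
def barplan(s,h,b,psi,yF=0.,frm=None):
    if frm is None: p,r,_=tool()
    else: p,r=frm
    t,rt=barpose(s,h,b,psi,yF)
    sh=r.inv().apply(t-p)/1000; rv=(r.inv()*rt).as_rotvec()
    print((s,h,b,psi),'tcp',t.round(1),'row',sh.round(4).tolist()+rv.round(4).tolist(),'n %.1f %.1f'%(np.linalg.norm(sh)/.0625,np.degrees(np.linalg.norm(rv))/10.7))
E
python3 - <<'E'
from h import *
barplan(165,60,-.35,.02)
E
```

```text
(165, 60, -0.35, 0.02) tcp [497.8 -61.7 143.3] row [-0.29, -0.0129, -0.0182, -0.3433, -0.4091, -0.0736] n 4.7 2.9
```

View pics/s4.png

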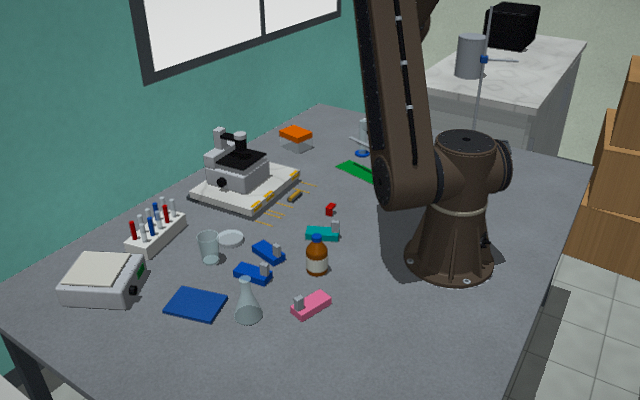

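Emit:
move_arm:
  series:
    - [1, -0.05, -0.013, -0.003, 0, -0.07, 0]
    - [1, -0.1, -0.013, -0.006, 0, -0.14, 0]
    - [1, -0.15, -0.013, -0.009, -0.11, -0.24, -0.02]
    - [1, -0.2, -0.013, -0.012, -0.2, -0.32, -0.05]
    - [1, -0.25, -0.013, -0.015, -0.3, -0.38, -0.065]
    - [1, -0.29, -0.013, -0.018, -0.343, -0.409, -0.074]
    - [1, -0.29, -0.013, -0.018, -0.343, -0.409, -0.074]
    - [1, -0.29, -0.013, -0.018, -0.343, -0.409, -0.074]
    - [1, -0.29, -0.013, -0.018, -0.343, -0.409, -0.074]

```text
time: 11.5
eef_pos: [498.1, -63.1, 144.2]
orientation: [-0.425, 0.608, -0.549, 0.385]
ft_force: [0.3, -0.3, -3.3]
gripper_width: 16.8
```

Run:
```python
from h import *
show()
c=cap('side','s5');d=cap('scene','sc5');w=cap('wrist','w5')
# overlay predicted bar
p,r,s=tool(); g=p+r.apply(GT); M=r.as_matrix(); xb,yb,zb=M[:,2],-M[:,0],-M[:,1]
pts=[g+xb*x+zb*z+yb*y for x in(-80,170) for y in(-8,8) for z in(-24,-14)]
for k,n in((c,'s5'),(d,'sc5'),(w,'w5')):
    im=k['frame'].copy(); q=proj(k,pts); print(q.round().tolist())
    sc=3 if n!='w5' else 2
    ctr=q.mean(0) if n!='w5' else np.array([320,150])
    x0=int(np.clip(ctr[0]-120,0,400));y0=int(np.clip(ctr[1]-90,0,220))
    im=cv2.resize(im[y0:y0+180,x0:x0+240],None,fx=3,fy=3,interpolation=3)
    for u in q: cv2.circle(im,tuple(int(v) for v in ((u-[x0,y0])*3)),2,(0,0,255),-1)
    cv2.imwrite(f'pics/{n}z.png',im)
barplan(150,2.5,-.35,.02)
```

```text
t 11.5 p [498.1 -63.1 144.2] x [ 0.101 -0.995  0.002] y [-0.34  -0.036 -0.94 ] z [ 0.935  0.094 -0.342] F [ 0.3 -0.3 -3.3] w 16.8 q [-0.13  0.57  1.75 -0.09  1.16  1.39]
[[346.0, 170.0], [345.0, 167.0], [344.0, 172.0], [343.0, 169.0], [288.0, 177.0], [287.0, 175.0], [286.0, 179.0], [285.0, 176.0]]
[[281.0, 184.0], [282.0, 182.0], [284.0, 182.0], [285.0, 180.0], [336.0, 230.0], [336.0, 228.0], [338.0, 227.0], [339.0, 226.0]]
[[336.0, 354.0], [336.0, 367.0], [312.0, 354.0], [311.0, 367.0], [343.0, -117.0], [345.0, -134.0], [306.0, -117.0], [305.0, -134.0]]
(150, 2.5, -0.35, 0.02) tcp [492.2 -62.2  84.1] row [-0.0015, 0.0588, 0.0149, -0.0018, -0.0021, 0.0014] n 1.0 0.0
```

View pics/s5z.png

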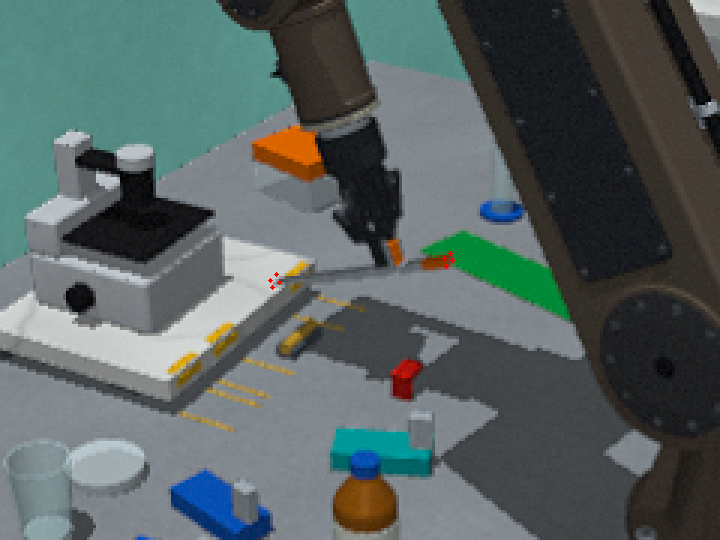

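View pics/sc5z.png

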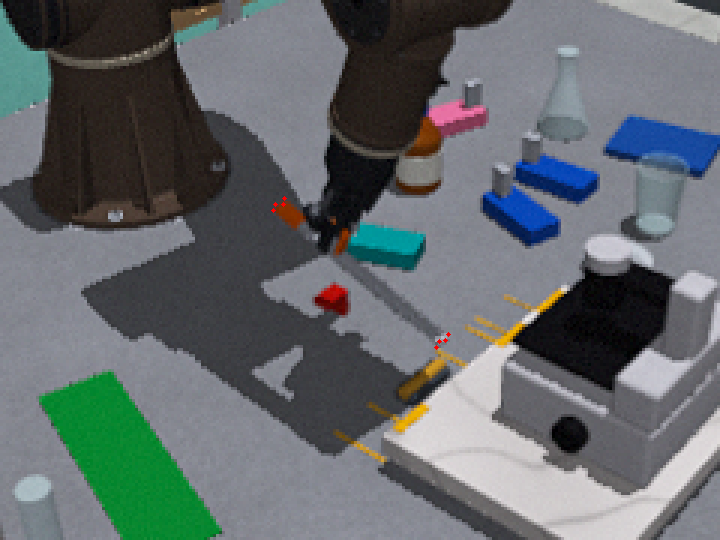

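View pics/w5z.png

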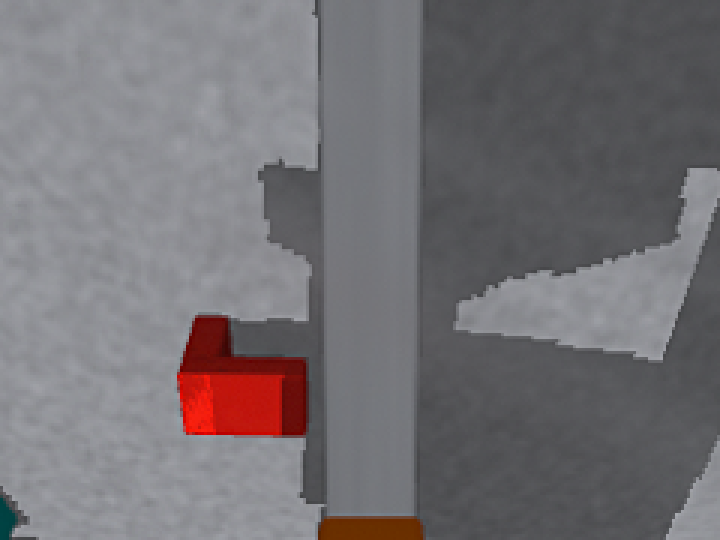

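Emit:
move_arm:
  series:
    - [1, -0.001, 0.03, 0.008, 0, 0, 0]
    - [1, -0.001, 0.05, 0.013, 0, 0, 0]
    - [1, -0.0015, 0.059, 0.015, 0, 0, 0]
    - [1, -0.0015, 0.059, 0.015, 0, 0, 0]
    - [1, -0.0015, 0.059, 0.015, 0, 0, 0]

```text
time: 12.28
eef_pos: [493.0, -61.7, 84.4]
orientation: [-0.426, 0.608, -0.548, 0.386]
ft_force: [-0.8, -0.7, -3.9]
gripper_width: 17.0
```

Run:
```python
from h import *
show()
c=cap('side','s6')
p,r,s=tool(); 
im=cv2.resize(c['frame'][120:270,220:400],None,fx=4,fy=4,interpolation=3); cv2.imwrite('pics/s6z.png',im)
barplan(105,2.5,-.35,.02)
```

```text
t 12.28 p [493.  -61.7  84.4] x [ 0.102 -0.995  0.002] y [-0.338 -0.037 -0.94 ] z [ 0.935  0.095 -0.34 ] F [-0.8 -0.7 -3.9] w 17.0 q [-0.13  0.64  1.8  -0.09  1.04  1.4 ]
(105, 2.5, -0.35, 0.02) tcp [534.3 -57.9  68.7] row [0.0005, 0.0008, 0.0443, -0.0029, -0.001, 0.0021] n 0.7 0.0
```

View pics/s6z.png

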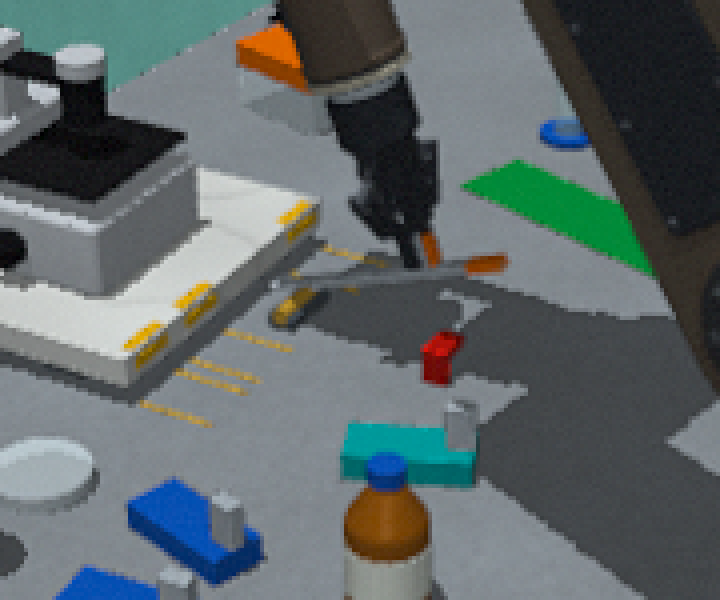

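Emit:
move_arm:
  series:
    - [1, 0, 0.001, 0.01, -0.003, 0, 0]
    - [1, 0, 0.001, 0.02, -0.003, 0, 0]
    - [1, 0, 0.001, 0.026, -0.003, 0, 0]
    - [1, 0, 0.001, 0.032, -0.003, 0, 0]
    - [1, 0, 0.001, 0.038, -0.003, 0, 0]
    - [1, 0, 0.001, 0.044, -0.003, 0, 0]
    - [1, 0, 0.001, 0.044, -0.003, 0, 0]

```text
time: 13.2
eef_pos: [533.5, -57.3, 67.5]
orientation: [-0.425, 0.609, -0.549, 0.384]
ft_force: [0.4, -0.9, -4.1]
gripper_width: 16.7
```

Run:
```python
from h import *
show()
c=cap('side','s7')
im=cv2.resize(c['frame'][150:250,240:380],None,fx=5,fy=5,interpolation=3); cv2.imwrite('pics/s7z.png',im)
c=cap('scene','sc7')
im=cv2.resize(c['frame'][170:290,240:400],None,fx=5,fy=5,interpolation=3); cv2.imwrite('pics/sc7z.png',im)
for b in (-.35,-.30,-.25,-.2,-.1,0,.04,.075): barplan(105,0,b,.02)
```

```text
t 13.2 p [533.5 -57.3  67.5] x [ 0.102 -0.995  0.002] y [-0.342 -0.037 -0.939] z [ 0.934  0.095 -0.344] F [ 0.4 -0.9 -4.1] w 16.7 q [-0.11  0.71  1.7  -0.09  1.07  1.41]
(105, 0, -0.35, 0.02) tcp [533.4 -58.   66.3] row [0.0007, 0.0012, 0.0008, 0.0017, -0.0007, 0.0018] n 0.0 0.0
(105, 0, -0.3, 0.02) tcp [530.9 -58.3  61.6] row [0.0007, 0.0066, 0.0, 0.0517, -0.0007, 0.0019] n 0.1 0.3
(105, 0, -0.25, 0.02) tcp [528.7 -58.5  56.7] row [0.0007, 0.0119, -0.0004, 0.1017, -0.0006, 0.0019] n 0.2 0.5
(105, 0, -0.2, 0.02) tcp [526.7 -58.7  51.7] row [0.0007, 0.0173, -0.0006, 0.1517, -0.0006, 0.0019] n 0.3 0.8
(105, 0, -0.1, 0.02) tcp [523.4 -59.   41.5] row [0.0006, 0.028, -0.0001, 0.2517, -0.0005, 0.0019] n 0.4 1.3
(105, 0, 0, 0.02) tcp [521.2 -59.3  31. ] row [0.0006, 0.0386, 0.0014, 0.3517, -0.0004, 0.002] n 0.6 1.9
(105, 0, 0.04, 0.02) tcp [520.6 -59.3  26.7] row [0.0006, 0.0428, 0.0023, 0.3917, -0.0004, 0.002] n 0.7 2.1
(105, 0, 0.075, 0.02) tcp [520.3 -59.4  23. ] row [0.0006, 0.0464, 0.0033, 0.4267, -0.0003, 0.002] n 0.7 2.3
```

View pics/s7z.png

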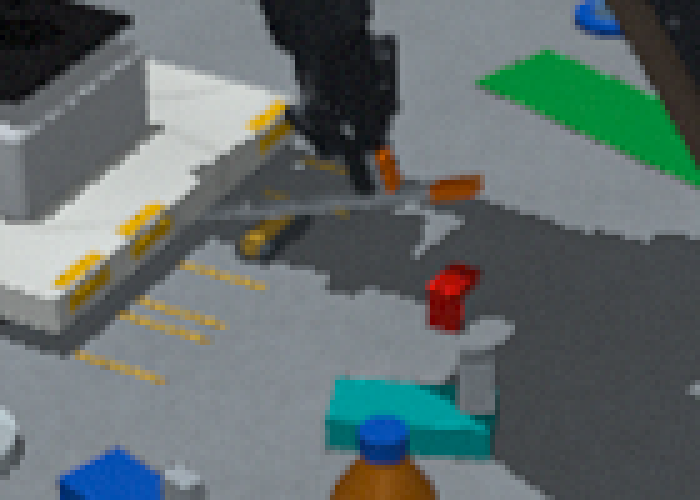

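View pics/sc7z.png

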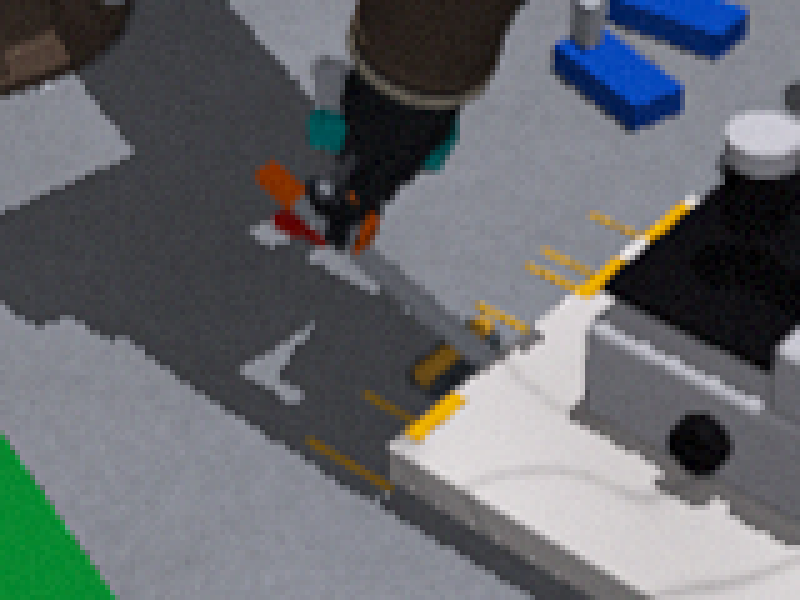

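Emit:
move_arm:
  series:
    - [1, 0.0007, 0.0035, 0.0005, 0.025, 0, 0]
    - [1, 0.0007, 0.006, 0, 0.05, 0, 0]
    - [1, 0.0007, 0.009, 0, 0.075, 0, 0]
    - [1, 0.0007, 0.012, 0, 0.1, 0, 0]
    - [1, 0.0007, 0.012, 0, 0.1, 0, 0]

```text
time: 13.92
eef_pos: [528.6, -58.5, 56.7]
orientation: [-0.454, 0.587, -0.529, 0.411]
ft_force: [0.9, 0.7, -2.9]
gripper_width: 16.8
```

Run:
```python
from h import *
show()
p,r,s=tool()
for b in (-.25,-.2,-.15,-.1,-.05,0,.04,.075): barplan(105,0,b,.02)
```

```text
t 13.93 p [528.6 -58.5  56.7] x [ 0.102 -0.995  0.002] y [-0.248 -0.027 -0.968] z [ 0.963  0.098 -0.249] F [ 0.9  0.7 -2.9] w 16.8 q [-0.13  0.67  1.8  -0.07  0.92  1.39]
(105, 0, -0.25, 0.02) tcp [528.7 -58.5  56.7] row [-0.0, 0.0, 0.0001, 0.0018, -0.0007, 0.0018] n 0.0 0.0
(105, 0, -0.2, 0.02) tcp [526.7 -58.7  51.7] row [-0.0, 0.0053, -0.0006, 0.0518, -0.0006, 0.0018] n 0.1 0.3
(105, 0, -0.15, 0.02) tcp [524.9 -58.9  46.6] row [-0.0001, 0.0107, -0.0011, 0.1018, -0.0006, 0.0019] n 0.2 0.5
(105, 0, -0.1, 0.02) tcp [523.4 -59.   41.5] row [-0.0001, 0.0161, -0.0013, 0.1518, -0.0006, 0.0019] n 0.3 0.8
(105, 0, -0.05, 0.02) tcp [522.2 -59.2  36.3] row [-0.0001, 0.0214, -0.0012, 0.2018, -0.0005, 0.0019] n 0.3 1.1
(105, 0, 0, 0.02) tcp [521.2 -59.3  31. ] row [-0.0001, 0.0268, -0.0008, 0.2518, -0.0005, 0.0019] n 0.4 1.3
(105, 0, 0.04, 0.02) tcp [520.6 -59.3  26.7] row [-0.0001, 0.0311, -0.0003, 0.2918, -0.0004, 0.0019] n 0.5 1.6
(105, 0, 0.075, 0.02) tcp [520.3 -59.4  23. ] row [-0.0001, 0.0348, 0.0003, 0.3268, -0.0004, 0.0019] n 0.6 1.7
```

Emit:
move_arm:
  series:
    - [1, 0, 0.0027, -0.0003, 0.026, 0, 0]
    - [1, 0, 0.0053, -0.0006, 0.052, 0, 0]
    - [1, 0, 0.008, -0.0008, 0.077, 0, 0]
    - [1, 0, 0.0107, -0.0011, 0.102, 0, 0]
    - [1, 0, 0.0134, -0.0012, 0.127, 0, 0]
    - [1, 0, 0.0161, -0.0013, 0.152, 0, 0]
    - [1, 0, 0.0161, -0.0013, 0.152, 0, 0]

```text
time: 14.8
eef_pos: [525.2, -59.2, 41.6]
orientation: [-0.498, 0.55, -0.496, 0.451]
ft_force: [5.3, 0.7, -2.9]
gripper_width: 16.8
```

```bash
cat > m.py <<'E'
from h import *
import sys
show(); n=sys.argv[1]
for k,(y,x,h,w) in (('side',(150,240,100,140)),('scene',(170,240,120,160))):
    c=cap(k); cv2.imwrite(f'pics/{k}{n}.png',cv2.resize(c['frame'][y:y+h,x:x+w],None,fx=5,fy=5,interpolation=3))
E
python3 m.py 8
python3 - <<'E'
from h import *
for b in (-.1,-.05,0,.04,.075): barplan(105,0,b,.02)
E
```

```text
t 14.8 p [525.2 -59.2  41.6] x [ 0.102 -0.995  0.002] y [-0.096 -0.012 -0.995] z [ 0.99   0.101 -0.097] F [ 5.3  0.7 -2.9] w 16.8 q [-0.15  0.62  1.94 -0.04  0.67  1.35]
(105, 0, -0.1, 0.02) tcp [523.4 -59.   41.5] row [-0.0003, 0.0003, -0.0017, -0.0021, -0.0002, 0.0024] n 0.0 0.0
(105, 0, -0.05, 0.02) tcp [522.2 -59.2  36.3] row [-0.0003, 0.0057, -0.0024, 0.0479, -0.0001, 0.0024] n 0.1 0.3
(105, 0, 0, 0.02) tcp [521.2 -59.3  31. ] row [-0.0003, 0.011, -0.0029, 0.0979, -0.0001, 0.0024] n 0.2 0.5
(105, 0, 0.04, 0.02) tcp [520.6 -59.3  26.7] row [-0.0003, 0.0153, -0.0031, 0.1379, -0.0, 0.0024] n 0.2 0.7
(105, 0, 0.075, 0.02) tcp [520.3 -59.4  23. ] row [-0.0003, 0.0191, -0.0031, 0.1729, 0.0, 0.0024] n 0.3 0.9
```

View pics/side8.png

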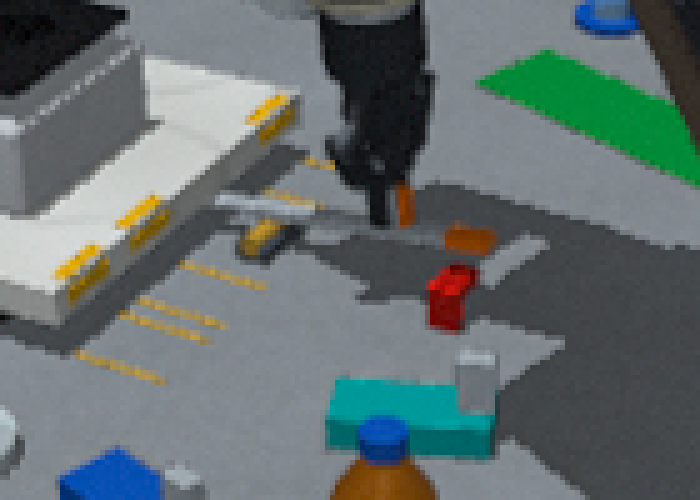

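Emit:
move_arm:
  series:
    - [1, 0, 0.0027, 0.0, 0.025, 0, 0]
    - [1, 0, 0.0054, 0.0, 0.05, 0, 0]
    - [1, 0, 0.0081, 0.0, 0.075, 0, 0]
    - [1, 0, 0.0107, 0.0, 0.1, 0, 0]
    - [1, 0, 0.0134, 0, 0.125, 0, 0]
    - [1, 0, 0.0161, 0, 0.15, 0, 0]
    - [1, 0, 0.0188, 0, 0.175, 0, 0]
    - [1, 0, 0.0188, 0, 0.175, 0, 0]

```text
time: 15.9
eef_pos: [522.9, -59.5, 23.1]
orientation: [0.544, -0.505, 0.455, -0.492]
ft_force: [0.5, -0.5, 6.2]
gripper_width: 17.1
```

```bash
python3 m.py 9
python3 - <<'E'
from h import *
for a in [(.075,.02),(.09,.02),(.09,-.155),(.075,-.155),(.04,-.155)]: barplan(105,0,*a)
E
```

```text
t 15.9 p [522.9 -59.5  23.1] x [ 0.102 -0.995  0.002] y [ 0.077  0.006 -0.997] z [0.992 0.102 0.077] F [ 0.5 -0.5  6.2] w 17.1 q [-0.18  0.6   2.1   0.05  0.37  1.23]
(105, 0, 0.075, 0.02) tcp [520.3 -59.4  23. ] row [-0.0003, -0.0001, -0.0026, -0.001, 0.0002, 0.0022] n 0.0 0.0
(105, 0, 0.09, 0.02) tcp [520.1 -59.4  21.4] row [-0.0004, 0.0015, -0.0029, 0.014, 0.0002, 0.0022] n 0.1 0.1
(105, 0, 0.09, -0.155) tcp [519.9 -40.6  21.4] row [-0.019, 0.0016, -0.0012, 0.0137, 0.1746, -0.0123] n 0.3 0.9
(105, 0, 0.075, -0.155) tcp [520.  -40.7  23. ] row [-0.019, -0.0, -0.001, -0.0012, 0.1747, -0.011] n 0.3 0.9
(105, 0, 0.04, -0.155) tcp [520.4 -40.7  26.7] row [-0.0189, -0.0037, -0.0003, -0.0361, 0.1748, -0.0079] n 0.3 1.0
```

View pics/side9.png

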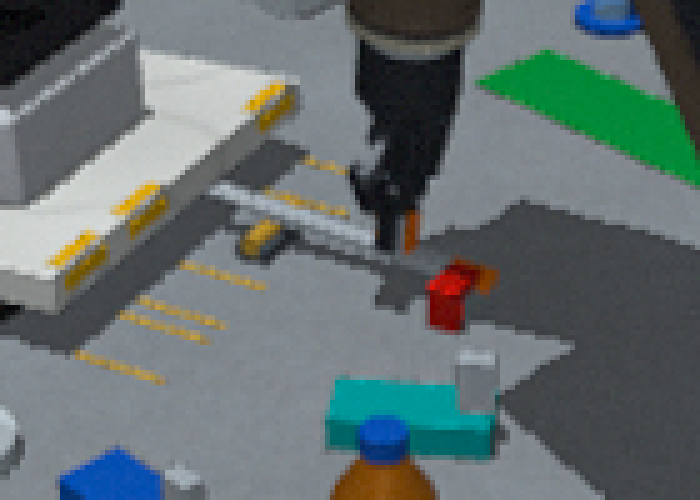

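View pics/scene9.png

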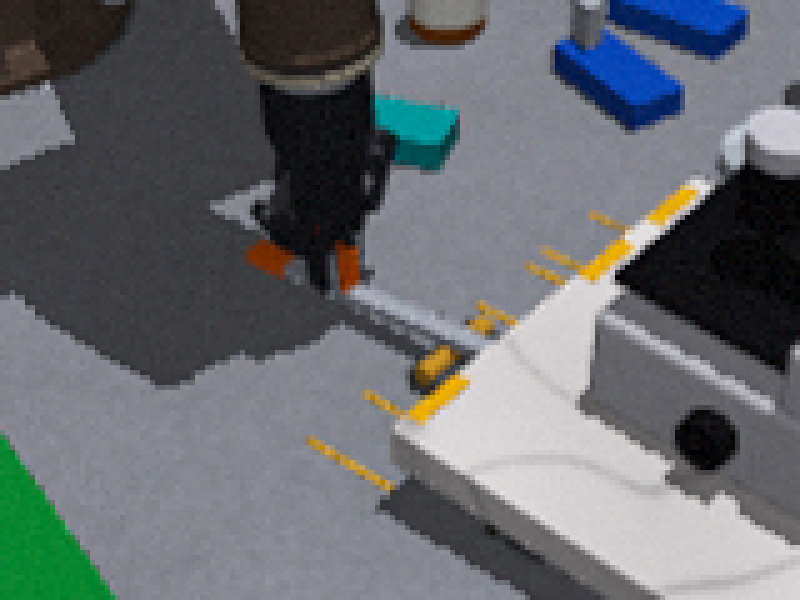

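```bash
cat > ov.py <<'E'
from h import *
import sys
n=sys.argv[1]
p,r,s=tool(); g=p+r.apply(GT); M=r.as_matrix(); xb,yb,zb=M[:,2],-M[:,0],-M[:,1]
P=lambda x,y,z:g+xb*x+zb*z+yb*y
pts=[P(x,y,z) for x in(-80,170) for y in(-8,8) for z in(-24,-14)]+[P(x,y,14) for x in(-15,15) for y in(-9,9)]
print('end top z',P(-80,0,-14)[2].round(1),'toe',P(170,0,-14)[2].round(1),'bar@keeper y',tost(P(-65,0,0)).round(1),'toe st',tost(P(170,0,0)).round(1))
for k,(y0,x0,h,w) in (('side',(150,240,100,140)),('scene',(170,240,120,160))):
    c=cap(k); im=cv2.resize(c['frame'][y0:y0+h,x0:x0+w],None,fx=5,fy=5,interpolation=3)
    for u in proj(c,pts): cv2.circle(im,tuple(int(v) for v in ((u-[x0,y0])*5+2)),2,(0,0,255),-1)
    cv2.imwrite(f'pics/{k}{n}.png',im)
c=cap('wrist',f'wrist{n}')
E
python3 ov.py 9o
```

```text
end top z 18.1 toe 37.1 bar@keeper y [-219.3   -3.7] toe st [15.  1.]
```

View pics/side9o.png

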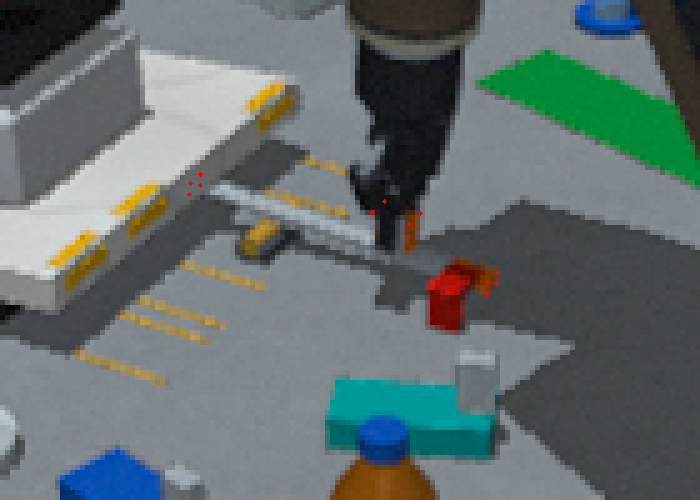

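View pics/wrist9o.png

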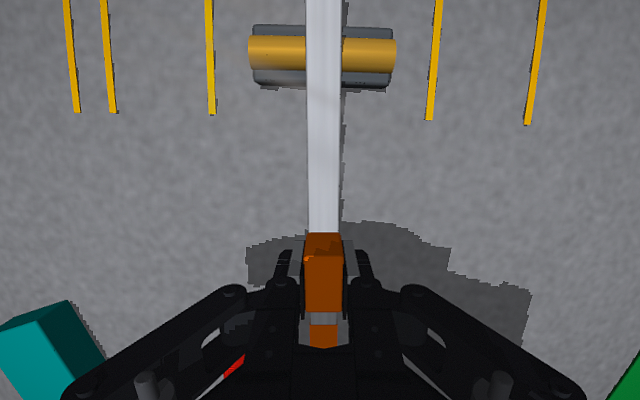

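Emit:
move_arm:
  series:
    - [1, -0.0023, 0, 0.0001, 0, 0.022, -0.0016]
    - [1, -0.0047, 0, 0.0002, 0, 0.043, -0.0033]
    - [1, -0.007, 0, 0.0003, 0, 0.065, -0.005]
    - [1, -0.0094, 0, 0.0005, 0, 0.087, -0.0066]
    - [1, -0.0117, 0, 0.0007, 0, 0.108, -0.008]
    - [1, -0.014, 0, 0.001, 0, 0.13, -0.01]
    - [1, -0.0164, 0, 0.0013, 0, 0.151, -0.0115]
    - [1, -0.0187, 0, 0.0016, 0, 0.1725, -0.013]
    - [1, -0.0187, 0, 0.0016, 0, 0.1725, -0.013]

```text
time: 17.27
eef_pos: [522.2, -40.1, 23.1]
orientation: [-0.5, 0.464, -0.497, 0.537]
ft_force: [-0.6, 4.7, 7.0]
gripper_width: 17.0
```

```bash
python3 m.py 10; python3 ov.py 10o;python3 - <<'E'
from h import *
for a in [(.075,-.155),(.05,-.155),(.04,-.155)]: barplan(102.5,0,*a)
E
```

```text
t 17.27 p [522.2 -40.1  23.1] x [-0.069 -0.998  0.002] y [ 0.075 -0.007 -0.997] z [ 0.995 -0.069  0.076] F [-0.6  4.7  7. ] w 17.0 q [-0.14  0.6   2.11  0.01  0.36  1.5 ]
end top z 18.1 toe 37.0 bar@keeper y [-217.6   26.6] toe st [14.  -8.7]
(102.5, 0, 0.075, -0.155) tcp [522.5 -40.8  23.2] row [0.0006, -0.0001, 0.0003, -0.0007, 0.0035, 0.0019] n 0.0 0.0
(102.5, 0, 0.05, -0.155) tcp [522.7 -40.9  25.8] row [0.0006, -0.0026, 0.0008, -0.0257, 0.0035, 0.0019] n 0.0 0.1
(102.5, 0, 0.04, -0.155) tcp [522.8 -40.9  26.8] row [0.0006, -0.0037, 0.001, -0.0357, 0.0034, 0.0019] n 0.1 0.2
```

View pics/side10o.png

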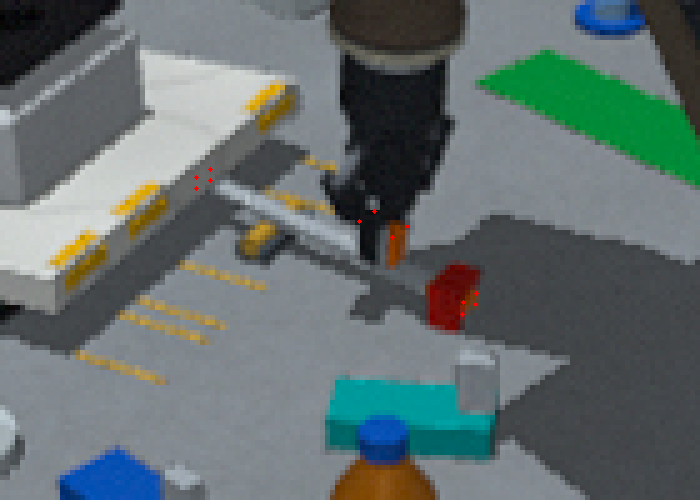

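View pics/scene10.png

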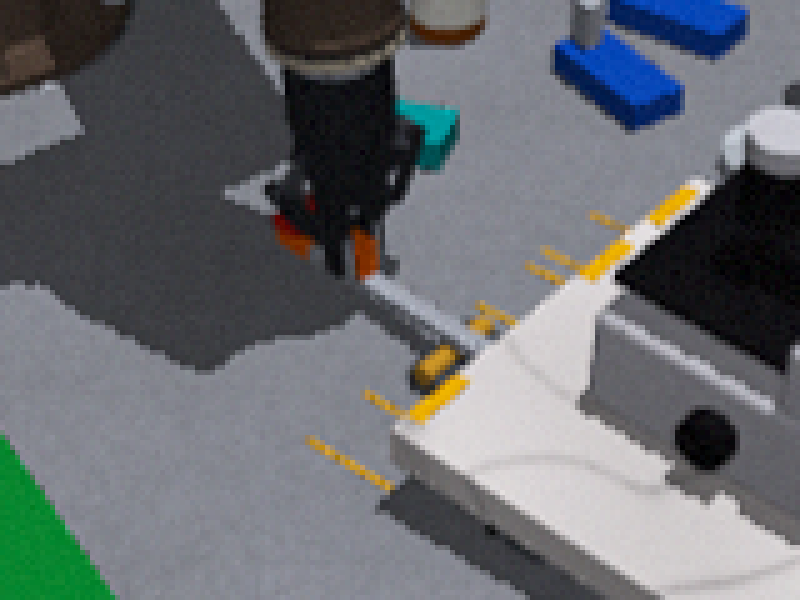

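View pics/wrist10o.png

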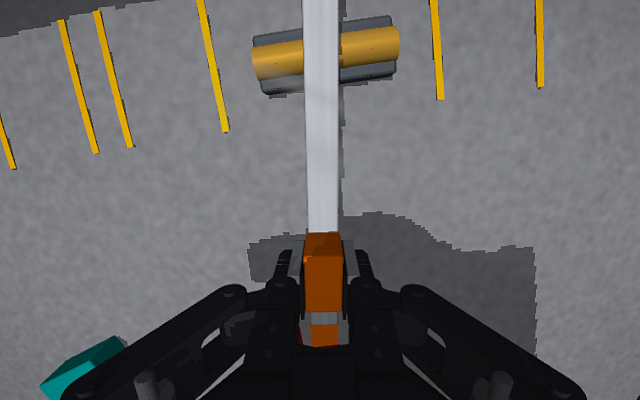

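Emit:
move_arm:
  series:
    - [1, 0, -0.001, 0.0001, -0.01, 0, 0]
    - [1, 0, -0.002, 0.0003, -0.02, 0, 0]
    - [1, 0, -0.003, 0.0004, -0.03, 0, 0]
    - [1, 0, -0.003, 0.0004, -0.03, 0, 0]
    - [1, 0, -0.003, 0.0004, -0.03, 0, 0]

```text
time: 18.15
eef_pos: [522.0, -40.2, 25.8]
orientation: [-0.493, 0.472, -0.505, 0.529]
ft_force: [0.2, 6.0, -1.2]
gripper_width: 16.7
```

```bash
python3 ov.py 11o; python3 -c "
from h import *
show()"
```

```text
end top z 23.2 toe 34.5 bar@keeper y [-217.5   26.6] toe st [14.6 -8.9]
t 18.3 p [522.  -40.2  25.8] x [-0.069 -0.998  0.002] y [ 0.045 -0.005 -0.999] z [ 0.997 -0.069  0.045] F [ 0.8  5.8 -0.8] w 16.7 q [-0.14  0.6   2.08  0.    0.42  1.5 ]
```

Emit:
move_arm:
  series:
    - [0.6, 0, -0.003, 0.0004, -0.03, 0, 0]
    - [0.4, 0, 0, 0, 0, 0, 0]
    - [0.2, 0, 0, 0, 0, 0, 0]
    - [0.2, 0, 0, 0, 0, 0, 0]

```text
time: 18.8
eef_pos: [522.2, -40.5, 25.9]
orientation: [-0.492, 0.471, -0.505, 0.529]
ft_force: [0.6, -0.1, -0.4]
gripper_width: 34.5
```

```bash
python3 m.py 12; python3 -c "
from h import *
cap('wrist','w12')"
```

```text
t 18.8 p [522.2 -40.5  25.9] x [-0.071 -0.998  0.002] y [ 0.045 -0.005 -0.999] z [ 0.996 -0.07   0.045] F [ 0.6 -0.1 -0.4] w 34.5 q [-0.14  0.6   2.08  0.    0.42  1.5 ]
```

View pics/w12.png

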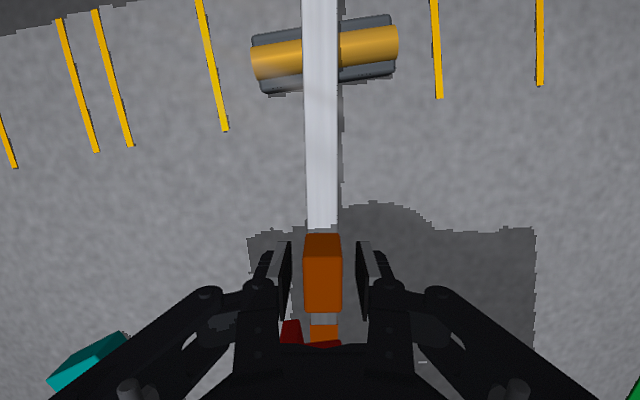

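View pics/side12.png

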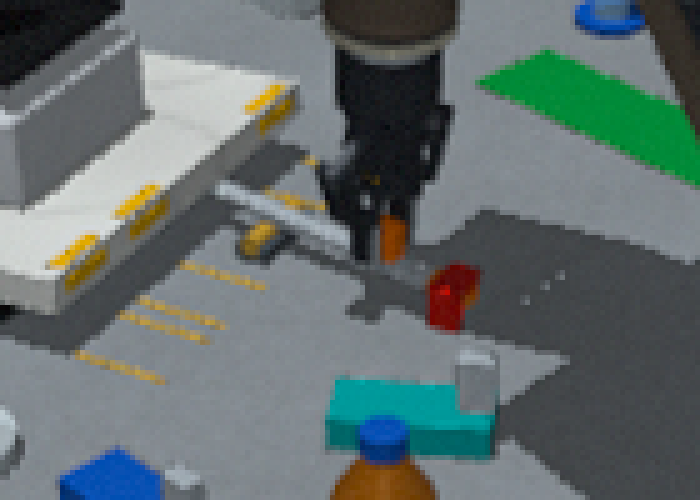

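The bar holds the slab up by itself. I'll lift clear and go and look at the shims.

Run:
```python
from h import *
a=cap('scene');b=cap('side')
for n,pa,pb in [('bottle',(329,175),(318,270)),('flask',(376,156),(249,317)),('beaker',(406,188),(212,263)),('dish',(396,203),(231,239)),('notebook',(410,164),(195,309))]:
    print(n,onz(a,pa,0).round(),onz(b,pb,0).round())
plan([522.2-5,-40.5,150]);
```

```text
bottle [323. 267.   0.] [316. 265.   0.]
flask [368. 533.   0.] [364. 539.   0.]
beaker [620. 408.  -0.] [615. 416.   0.]
dish [652. 295.   0.] [650. 285.   0.]
notebook [522. 579.   0.] [511. 597.   0.]
shift [0.0005, -0.1243, 0.0008] rv [0.0, 0.0, 0.0] rows>= 2.0 0.0
```

Emit:
move_arm:
  series:
    - [0.2, 0, -0.03, 0, 0, 0, 0]
    - [0.2, 0, -0.08, 0, 0, 0, 0]
    - [-0.2, 0, -0.14, 0, 0, 0, 0]
    - [-1, 0, -0.19, 0, 0, 0, 0]
    - [-1, 0, -0.19, 0, 0, 0, 0]

```text
time: 19.68
eef_pos: [515.3, -39.8, 219.4]
orientation: [-0.494, 0.47, -0.503, 0.531]
ft_force: [-0.3, -0.3, -0.4]
gripper_width: 84.3
```

Run:
```python
from h import *
show()
plan([455,330,260],-1.72)
```

```text
t 19.68 p [515.3 -39.8 219.4] x [-0.071 -0.998  0.002] y [ 0.052 -0.006 -0.999] z [ 0.996 -0.07   0.053] F [-0.3 -0.3 -0.4] w 84.3 q [-0.14  0.28  1.95  0.    0.85  1.5 ]
shift [-0.3645, -0.0459, -0.0839] rv [-0.0528, 0.0786, 0.0003] rows>= 6.0 0.5
```

Emit:
move_arm:
  series:
    - [-1, -0.364, -0.046, -0.084, -0.053, 0.079, 0]
    - [-1, -0.364, -0.046, -0.084, -0.053, 0.079, 0]
    - [-1, -0.364, -0.046, -0.084, -0.053, 0.079, 0]
    - [-1, -0.364, -0.046, -0.084, -0.053, 0.079, 0]
    - [-1, -0.364, -0.046, -0.084, -0.053, 0.079, 0]
    - [-1, -0.364, -0.046, -0.084, -0.053, 0.079, 0]
    - [-1, -0.364, -0.046, -0.084, -0.053, 0.079, 0]
    - [-1, -0.364, -0.046, -0.084, -0.053, 0.079, 0]
    - [-1, -0.364, -0.046, -0.084, -0.053, 0.079, 0]
    - [-1, -0.364, -0.046, -0.084, -0.053, 0.079, 0]

```text
time: 20.92
eef_pos: [453.5, 328.5, 256.7]
orientation: [0.459, -0.463, 0.538, -0.535]
ft_force: [0.8, 0.9, 0.6]
gripper_width: 85.3
```

Run:
```python
from h import *
show()
c=cap('wrist','w13')
for q in ['shim1_tab']:
  l=ctrl.spot_point(q,'wrist'); print(q,[(np.round(d['location'],1).tolist(),round(d['conf'],2),onz(c,d['location'],46).round(1)) for d in l])
  l=ctrl.boxes_of(q,'wrist'); print([(np.round(d['rect'],1).tolist(),round(d['conf'],2)) for d in l])
import pickle; pickle.dump(c,open('w13.pkl','wb'))
```

```text
t 20.93 p [453.5 328.5 256.7] x [-0.151 -0.989  0.001] y [-0.007  0.    -1.   ] z [ 0.989 -0.151 -0.007] F [0.8 0.9 0.6] w 85.3 q [0.57 0.33 1.77 0.   1.04 2.29]
shim1_tab [([255.3, 314.9], 0.74, array([255.9, 459.4,  46. ])), ([275.4, 202.2], 0.71, array([422.3, 395. ,  46. ])), ([510.6, 206.3], 0.59, array([371.1,  95.2,  46. ]))]
[([266.4, 168.0, 65.1, 97.0], 0.97), ([490.6, 177.9, 83.8, 97.0], 0.79), ([282.9, 309.1, 77.6, 47.4], 0.59)]
```

View pics/w13.png

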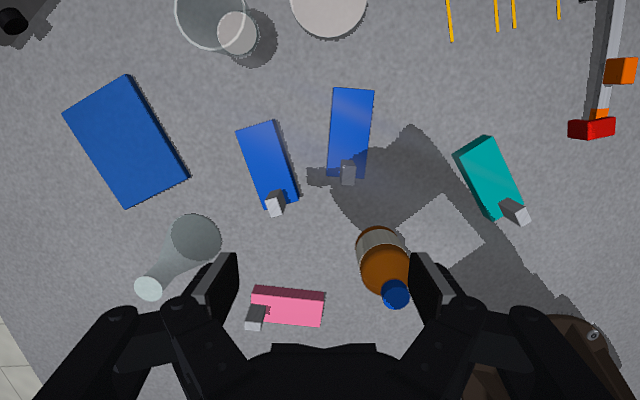

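Two blue shims confirmed: A, nose at (353,89) and tab (348,172); B, nose at (254,125) and tab (276,203). Pink (288,308) and turquoise (488,178) stay.

```bash
python3 - <<'E'
from h import *
import pickle; c=pickle.load(open('w13.pkl','rb'))
hsv=cv2.cvtColor(c['frame'],cv2.COLOR_BGR2HSV)
m=cv2.inRange(hsv,(105,120,150),(125,255,255))
n,lab,stt,cen=cv2.connectedComponentsWithStats(m)
for i in range(1,n):
    if stt[i,4]>800: print(stt[i],cen[i])
f=lambda p,z:onz(c,p,z)[:2].round(1)
for nm,nose,tail,tab in [('A',[(332,87),(374,91)],[(327,177),(367,179)],(347.5,162)),('B',[(235,131),(273.5,119)],[(262.5,209),(299,196)],(273,196))]:
    nn=[f(p,26) for p in nose];tt=[f(p,26) for p in tail]
    a=np.mean(nn,0)-np.mean(tt,0)
    print(nm,nn,tt,'len',np.linalg.norm(a),'w',np.linalg.norm(nn[0]-nn[1]),'yaw',np.arctan2(a[1],a[0]),'tab',np.mean(nn,0)-98*a/np.linalg.norm(a))
E
python3 - <<'E'
import cv2
a=cv2.imread('pics/w13.png'); cv2.imwrite('pics/w13z.png',cv2.resize(a[75:225,220:400],None,fx=4,fy=4,interpolation=3))
E
```

```text
[  62   74  124  135 8363] [123.91976563 143.13511898]
[ 327   87   47   83 2789] [348.98243098 123.57762639]
[ 235  120   64   90 2774] [265.10418169 160.00036049]
A [array([548.4, 304.1]), array([536.5, 255. ])] [array([440. , 326.1]), array([429.6, 274.9])] len 109.6696174881631 w 50.521480580046365 yaw -0.19220962636899566 tab [446.254716   298.27077287]
B [array([515.6, 430.9]), array([522.4, 380.4])] [array([409.2, 418.6]), array([419.9, 366.6])] len 105.26207769182597 w 50.955765130159705 yaw 0.12429607744319394 tab [421.75605209 393.50032532]
```

View pics/w13z.png

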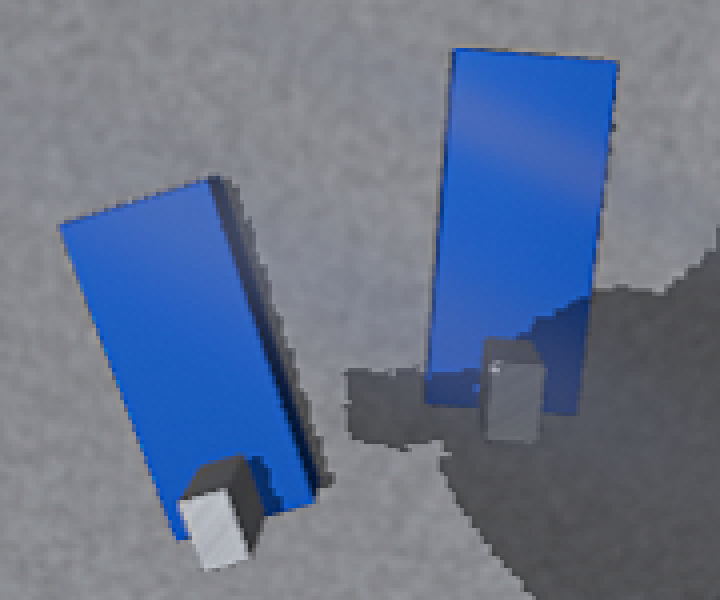

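Run:
```python
from h import *
import pickle; c=pickle.load(open('w13.pkl','rb'))
print(onz(c,(348.2,175.5),66),onz(c,(273.5,207.5),66))
plan([446,298.3,110],-1.763)
plan([446,298.3,32],-1.763)
```

```text
[447.94377642 300.65313897  66.        ] [422.25418225 394.22862066  66.        ]
shift [0.0315, 0.1469, -0.0017] rv [0.0069, 0.0415, 0.0005] rows>= 2.4 0.2
shift [0.0315, 0.2249, -0.0012] rv [0.0069, 0.0415, 0.0005] rows>= 3.6 0.2
```

Emit:
move_arm:
  series:
    - [-1, 0.03, 0.06, 0, 0.007, 0.04, 0]
    - [-1, 0.03, 0.12, 0, 0.007, 0.042, 0]
    - [-1, 0.03, 0.17, -0.001, 0.007, 0.042, 0]
    - [-1, 0.03, 0.21, -0.001, 0.007, 0.042, 0]
    - [-1, 0.03, 0.225, -0.001, 0.007, 0.042, 0]
    - [-1, 0.03, 0.225, -0.001, 0.007, 0.042, 0]

```text
time: 21.82
eef_pos: [446.1, 300.2, 31.7]
orientation: [-0.449, 0.45, -0.546, 0.546]
ft_force: [0.4, 0.2, 0.7]
gripper_width: 85.2
```

Run:
```python
from h import *
show()
c=cap('wrist','w14')
```

```text
t 21.82 p [446.1 300.2  31.7] x [-0.191 -0.982  0.001] y [-0.001 -0.001 -1.   ] z [ 0.982 -0.191 -0.001] F [0.4 0.2 0.7] w 85.2 q [ 0.54  0.61  2.01 -0.    0.52  2.3 ]
```

View pics/w14.png

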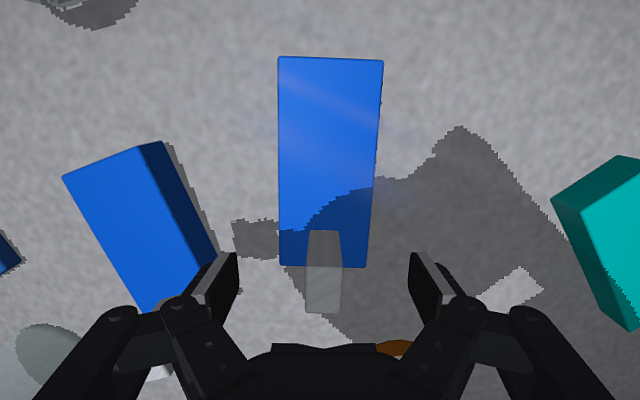

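Shim A's tab (324,285) lies centred between the open fingers. Closing.

Emit:
move_arm:
  series:
    - [1, 0, 0, 0, 0, 0, 0]
    - [1, 0, 0, 0, 0, 0, 0]
    - [1, 0, 0, 0, 0, 0, 0]
    - [1, 0, 0, 0, 0, 0, 0]
    - [1, 0, 0, 0, 0, 0, 0]
    - [1, 0, 0, 0, 0, 0, 0]
    - [1, 0, 0, 0, 0, 0, 0]
    - [1, 0, -0.03, 0, 0, 0, 0]
    - [1, 0, -0.07, 0, 0, 0, 0]
    - [1, 0, -0.11, 0, 0, 0, 0]
    - [1, 0, -0.12, 0, 0, 0, 0]
    - [1, 0, -0.12, 0, 0, 0, 0]
  squeeze: 60

```text
time: 23.38
eef_pos: [446.2, 300.4, 151.9]
orientation: [-0.45, 0.45, -0.545, 0.546]
ft_force: [0.1, -0.3, -2.6]
gripper_width: 15.7
```

Run:
```python
from h import *
show()
c=cap('wrist','w15')
p,r,s=tool()
```

```text
t 23.38 p [446.2 300.4 151.9] x [-0.19  -0.982  0.   ] y [ 0. -0. -1.] z [ 0.982 -0.19   0.   ] F [ 0.1 -0.3 -2.6] w 15.7 q [ 0.54  0.42  1.93 -0.    0.78  2.3 ]
```

View pics/w15.png

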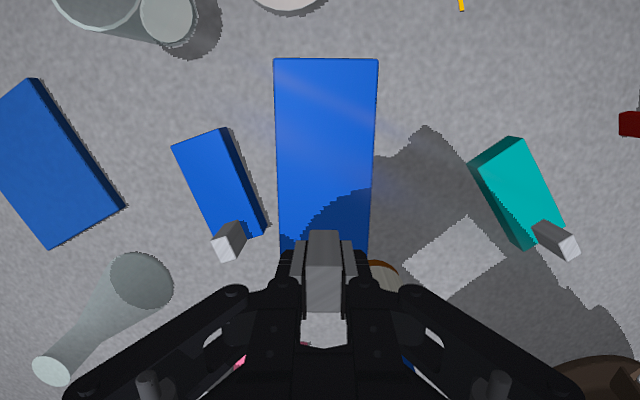

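Run:
```python
from h import *
c=cap('wrist'); p,r,s=tool()
for px in [(273,58),(378,60)]: print(r.inv().apply(onz(c,px,p[2]-5.7)-p).round(1))
# nose pre-insert at stand x=-25, bay1
N=97
t=st(-25-98,-90); print(tost(t)); plan([t[0],t[1],152],TH-np.pi/2)
```

```text
[-24.6   5.5  99.7]
[24.5  5.6 98.9]
[-123.  -90.]
shift [0.4139, -0.0009, 0.1983] rv [0.0015, -0.274, 0.0015] rows>= 7.3 1.5
```

Emit:
move_arm:
  series:
    - [1, 0.052, 0, 0.025, 0, -0.034, 0]
    - [1, 0.103, 0, 0.05, 0, -0.068, 0]
    - [1, 0.155, 0, 0.074, 0, -0.103, 0]
    - [1, 0.207, 0, 0.099, 0, -0.137, 0]
    - [1, 0.258, 0, 0.124, 0, -0.171, 0]
    - [1, 0.31, 0, 0.149, 0, -0.205, 0]
    - [1, 0.362, 0, 0.173, 0, -0.24, 0]
    - [1, 0.414, 0, 0.198, 0.0015, -0.274, 0.0015]
    - [1, 0.414, 0, 0.198, 0.0015, -0.274, 0.0015]
    - [1, 0.414, 0, 0.198, 0.0015, -0.274, 0.0015]

```text
time: 24.72
eef_pos: [560.6, -143.6, 150.5]
orientation: [0.52, -0.52, 0.48, -0.479]
ft_force: [-0.7, 0.7, -1.8]
gripper_width: 15.4
```

Run:
```python
from h import *
show(); p,r,s=tool(); print(tost(p))
c=cap('wrist','w16')
t=st(-124,-90); plan([t[0],t[1],34],TH-np.pi/2)
```

```text
t 24.73 p [ 560.6 -143.6  150.5] x [ 0.081 -0.997 -0.002] y [-0.001  0.002 -1.   ] z [ 0.997  0.081 -0.001] F [-0.7  0.7 -1.8] w 15.4 q [-0.3   0.48  1.84  0.    0.83  1.18]
[-123.66819962  -89.37631144]
shift [0.0014, 0.1169, -0.0004] rv [0.0006, -0.0001, -0.0018] rows>= 1.9 0.0
```

View pics/w16.png

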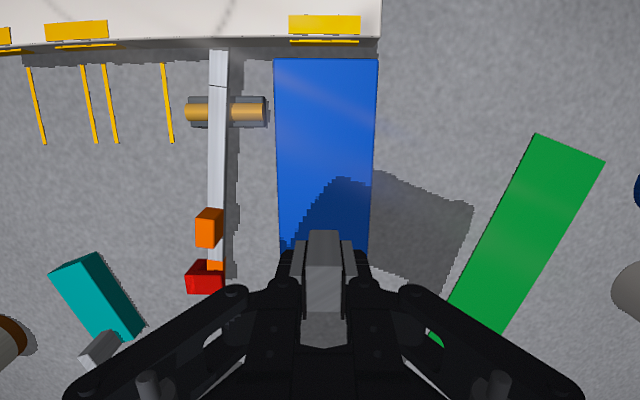

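Emit:
move_arm:
  series:
    - [1, 0.001, 0.05, 0, 0, 0, 0]
    - [1, 0.001, 0.09, 0, 0, 0, -0.002]
    - [1, 0.001, 0.11, 0, 0, 0, -0.002]
    - [1, 0.001, 0.117, 0, 0, 0, -0.002]
    - [1, 0.001, 0.117, 0, 0, 0, -0.002]

```text
time: 25.4
eef_pos: [561.8, -143.9, 35.1]
orientation: [0.52, -0.52, 0.478, -0.479]
ft_force: [-0.2, -0.4, -1.5]
gripper_width: 15.2
```

Run:
```python
from h import *
show(); p,r,s=tool(); print(tost(p))
c=cap('wrist','w17')
t=st(-52,-90); plan([t[0],t[1],33.2],TH-np.pi/2)
```

```text
t 25.4 p [ 561.8 -143.9   35.1] x [ 0.083 -0.997  0.001] y [ 0.001 -0.001 -1.   ] z [0.997 0.083 0.001] F [-0.2 -0.4 -1.5] w 15.2 q [-0.3   0.64  1.91 -0.    0.59  1.19]
[-122.45783576  -89.78262491]
shift [-0.0001, 0.0026, 0.0701] rv [-0.002, 0.0007, 0.0014] rows>= 1.1 0.0
```

View pics/w17.png

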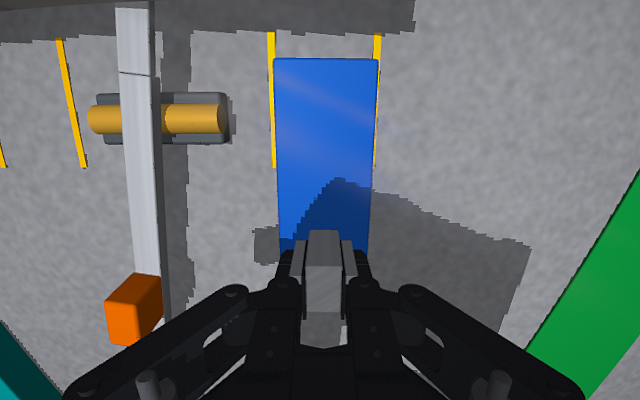

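Emit:
move_arm:
  series:
    - [1, 0, 0.0025, 0.01, -0.002, 0, 0]
    - [1, 0, 0.0027, 0.025, -0.002, 0, 0]
    - [1, 0, 0.0027, 0.04, -0.002, 0, 0]
    - [1, 0, 0.0027, 0.055, -0.002, 0, 0]
    - [1, 0, 0.0027, 0.066, -0.002, 0, 0]
    - [1, 0, 0.0027, 0.07, -0.002, 0, 0]
    - [1, 0, 0.0027, 0.07, -0.002, 0, 0]

```text
time: 26.32
eef_pos: [631.7, -138.8, 32.4]
orientation: [-0.52, 0.521, -0.479, 0.479]
ft_force: [-0.2, 0.6, -0.7]
gripper_width: 15.3
```

```bash
cat > q.py <<'E'
from h import *
show(); p,r,s=tool(); print(tost(p).round(1), 'Fst',(np.array(s['ft_force'])[:2]@SX).round(2),(np.array(s['ft_force'])[:2]@SY).round(2),np.round(s['ft_force'][2],2))
E
python3 q.py
```

```text
t 26.32 p [ 631.7 -138.8   32.4] x [ 0.082 -0.997  0.001] y [-0.    -0.001 -1.   ] z [ 0.997  0.082 -0.001] F [-0.2  0.6 -0.7] w 15.3 q [-0.26  0.71  1.75 -0.    0.68  1.23]
[-52.4 -90.5] Fst -0.18 0.57 -0.7
```

Emit:
move_arm:
  series:
    - [1, 0, 0, 0.002, 0, 0, 0]
    - [1, 0, 0, 0.005, 0, 0, 0]
    - [1, 0, 0, 0.005, 0, 0, 0]

```text
time: 26.7
eef_pos: [636.8, -138.5, 32.5]
orientation: [-0.52, 0.521, -0.479, 0.479]
ft_force: [-0.0, -1.1, -1.9]
gripper_width: 15.2
```

Emit:
move_arm:
  series:
    - [1, 0, 0, 0.002, 0, 0, 0]
    - [1, 0, 0, 0.004, 0, 0, 0]
    - [1, 0, 0, 0.004, 0, 0, 0]

```text
time: 27.08
eef_pos: [640.9, -138.1, 32.5]
orientation: [-0.52, 0.521, -0.479, 0.479]
ft_force: [0.1, -1.2, -1.3]
gripper_width: 15.4
```

Emit:
move_arm:
  series:
    - [1, 0, 0, 0.002, 0, 0, 0]
    - [1, 0, 0, 0.004, 0, 0, 0]
    - [1, 0, 0, 0.004, 0, 0, 0]

```text
time: 27.45
eef_pos: [644.8, -137.8, 32.5]
orientation: [-0.52, 0.521, -0.479, 0.479]
ft_force: [-0.5, -0.5, -1.5]
gripper_width: 15.1
```

Emit:
move_arm:
  series:
    - [1, 0, 0, 0.002, 0, 0, 0]
    - [1, 0, 0, 0.004, 0, 0, 0]
    - [1, 0, 0, 0.004, 0, 0, 0]

```text
time: 27.82
eef_pos: [648.8, -137.4, 32.4]
orientation: [-0.52, 0.521, -0.479, 0.479]
ft_force: [0.3, -0.7, -1.9]
gripper_width: 15.2
```

Emit:
move_arm:
  series:
    - [1, 0, 0, 0.002, 0, 0, 0]
    - [1, 0, 0, 0.003, 0, 0, 0]
    - [1, 0, 0, 0.003, 0, 0, 0]

```text
time: 28.2
eef_pos: [651.0, -137.2, 32.4]
orientation: [-0.519, 0.521, -0.479, 0.479]
ft_force: [-5.3, -0.6, 1.3]
gripper_width: 15.2
```

Emit:
move_arm:
  series:
    - [1, 0, 0, 0.002, 0, 0, 0]
    - [1, 0, 0, 0.003, 0, 0, 0]
    - [1, 0, 0, 0.003, 0, 0, 0]

```text
time: 28.58
eef_pos: [654.1, -137.0, 32.4]
orientation: [-0.52, 0.521, -0.479, 0.479]
ft_force: [-4.6, -1.2, 2.6]
gripper_width: 15.0
```

Emit:
move_arm:
  series:
    - [1, 0, 0, 0.001, 0, 0, 0]
    - [1, 0, 0, 0.002, 0, 0, 0]
    - [1, 0, 0, 0.002, 0, 0, 0]

```text
time: 28.95
eef_pos: [655.1, -136.9, 32.4]
orientation: [-0.519, 0.521, -0.48, 0.478]
ft_force: [-10.4, -2.8, 6.6]
gripper_width: 15.1
```

Emit:
move_arm:
  series:
    - [1, 0, 0, 0.001, 0, 0, 0]
    - [1, 0, 0, 0.002, 0, 0, 0]
    - [1, 0, 0, 0.002, 0, 0, 0]

```text
time: 29.32
eef_pos: [655.1, -136.8, 32.4]
orientation: [-0.518, 0.522, -0.481, 0.477]
ft_force: [-23.4, -6.2, 16.0]
gripper_width: 15.3
```

Contact came near 649.5 and the hard stop at 655.1 (23 N), so seat 1 is home. I'll relax and release.

Emit:
move_arm:
  series:
    - [1, 0, 0, -0.001, 0, 0, 0]
    - [1, 0, 0.0005, -0.003, 0, 0, 0]
    - [1, 0, 0.0005, -0.003, 0, 0, 0]
    - [1, 0, 0.0005, -0.003, 0, 0, 0]

```text
time: 29.82
eef_pos: [655.1, -136.9, 32.3]
orientation: [-0.52, 0.521, -0.479, 0.479]
ft_force: [-6.7, -1.2, 8.4]
gripper_width: 15.1
```

```bash
python3 q.py
```

```text
t 29.82 p [ 655.1 -136.9   32.3] x [ 0.082 -0.997  0.001] y [-0.001 -0.001 -1.   ] z [ 0.997  0.082 -0.001] F [-6.7 -1.2  8.4] w 15.1 q [-0.25  0.74  1.69 -0.    0.72  1.24]
[-28.9 -90.5] Fst -6.81 -0.65 8.37
```

Emit:
move_arm:
  series:
    - [0.6, 0, 0, 0, 0, 0, 0]
    - [0.3, 0, 0, 0, 0, 0, 0]
    - [0.1, 0, 0, 0, 0, 0, 0]
    - [0.1, 0, 0, 0, 0, 0, 0]
    - [0.1, 0, -0.02, 0, 0, 0, 0]
    - [0.1, 0, -0.06, 0, 0, 0, 0]
    - [0.1, 0, -0.1, 0, 0, 0, 0]
    - [-0.5, 0, -0.15, 0, 0, 0, 0]
    - [-1, 0, -0.18, 0, 0, 0, 0]
    - [-1, 0, -0.18, 0, 0, 0, 0]

```text
time: 31.08
eef_pos: [657.3, -137.0, 216.3]
orientation: [0.521, -0.52, 0.477, -0.481]
ft_force: [-0.2, -0.4, -0.8]
gripper_width: 85.3
```

```bash
python3 q.py
python3 - <<'E'
from h import *
c=cap('wrist','w18')
c=cap('side'); cv2.imwrite('pics/s18.png',cv2.resize(c['frame'][130:330,190:400],None,fx=3,fy=3,interpolation=3))
l=ctrl.spot_point('shim1_tab','side'); print([(np.round(d['location'],1).tolist(),round(d['conf'],2),onz(c,d['location'],46).round(1)) for d in l])
plan([430,370,220],-1.447)
E
```

```text
t 31.07 p [ 657.3 -137.   216.3] x [ 0.082 -0.997  0.003] y [ 0.005 -0.003 -1.   ] z [0.997 0.082 0.005] F [-0.2 -0.4 -0.8] w 85.3 q [-0.25  0.52  1.56 -0.    1.05  1.24]
[-26.8 -90.8] Fst -0.24 -0.38 -0.82
[([264.7, 268.4], 0.96, array([420.8, 391.6,  46. ])), ([296.9, 300.5], 0.62, array([261.5, 454.1,  46. ])), ([333.7, 228.8], 0.57, array([357.4, 106. ,  46. ]))]
shift [-0.5233, -0.0085, -0.1828] rv [0.0009, -0.0413, 0.001] rows>= 8.9 0.2
```

View pics/w18.png

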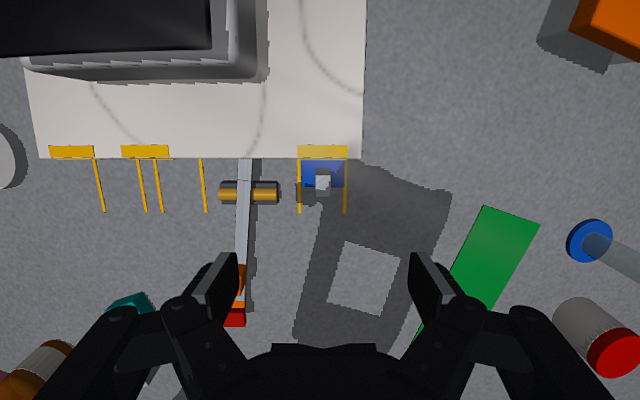

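View pics/s18.png

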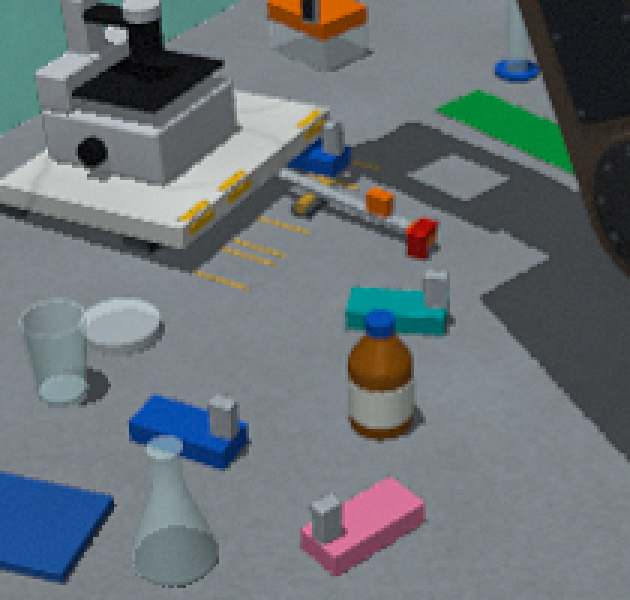

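Shim A sits square in bay 1, tab at (322,182), and the bar is still under the keeper. Next is shim B.

Emit:
move_arm:
  series:
    - [-1, -0.523, -0.008, -0.183, 0, -0.041, 0]
    - [-1, -0.523, -0.008, -0.183, 0, -0.041, 0]
    - [-1, -0.523, -0.008, -0.183, 0, -0.041, 0]
    - [-1, -0.523, -0.008, -0.183, 0, -0.041, 0]
    - [-1, -0.523, -0.008, -0.183, 0, -0.041, 0]
    - [-1, -0.523, -0.008, -0.183, 0, -0.041, 0]
    - [-1, -0.523, -0.008, -0.183, 0, -0.041, 0]
    - [-1, -0.523, -0.008, -0.183, 0, -0.041, 0]
    - [-1, -0.523, -0.008, -0.183, 0, -0.041, 0]
    - [-1, -0.523, -0.008, -0.183, 0, -0.041, 0]
    - [-1, -0.523, -0.008, -0.183, 0, -0.041, 0]
    - [-1, -0.523, -0.008, -0.183, 0, -0.041, 0]
    - [-1, -0.523, -0.008, -0.183, 0, -0.041, 0]

```text
time: 32.85
eef_pos: [430.7, 368.6, 219.3]
orientation: [-0.529, 0.53, -0.468, 0.469]
ft_force: [0.9, -0.3, 0.4]
gripper_width: 85.3
```

```bash
python3 q.py
python3 - <<'E'
from h import *
c=cap('wrist','w19')
import pickle; pickle.dump(c,open('w19.pkl','wb'))
l=ctrl.spot_point('shim1_tab','wrist'); print([(np.round(d['location'],1).tolist(),round(d['conf'],2),onz(c,d['location'],46).round(1)) for d in l])
E
```

```text
t 32.85 p [430.7 368.6 219.3] x [ 0.122 -0.993  0.001] y [-0.001 -0.001 -1.   ] z [ 0.993  0.122 -0.001] F [ 0.9 -0.3  0.4] w 85.3 q [ 0.65  0.38  1.8  -0.    0.96  2.1 ]
[-211.   431.7] Fst 0.86 -0.42 0.38
[([534.8, 254.2], 0.87, array([368.8,  96.9,  46. ])), ([237.0, 301.5], 0.81, array([257.6, 458.7,  46. ])), ([300.2, 183.4], 0.56, array([422.9, 393.6,  46. ]))]
```

View pics/w19.png

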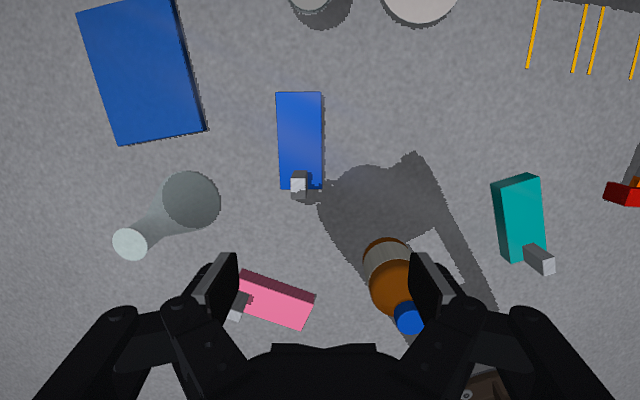

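Run:
```python
from h import *
import pickle; c=pickle.load(open('w19.pkl','rb'))
n=[onz(c,p,26)[:2] for p in [(275.5,92),(322,92)]];t=[onz(c,p,26)[:2] for p in [(279.5,189),(323,188.5)]]
a=np.mean(n,0)-np.mean(t,0); print(np.linalg.norm(a),np.arctan2(a[1],a[0]),np.mean(n,0)-98*a/np.linalg.norm(a), onz(c,(297.5,187),66))
plan([422.3,393.8,32],-1.447)
```

```text
108.62548771938008 0.12693734554054067 [421.6884613  393.95494874] [424.1292009  395.04098096  66.        ]
shift [-0.026, 0.1874, -0.0052] rv [0.0005, -0.0016, 0.0012] rows>= 3.0 0.0
```

Emit:
move_arm:
  series:
    - [-1, -0.026, 0.05, -0.005, 0, -0.002, 0]
    - [-1, -0.026, 0.1, -0.005, 0, -0.002, 0]
    - [-1, -0.026, 0.15, -0.005, 0, -0.002, 0]
    - [-1, -0.026, 0.18, -0.005, 0, -0.002, 0]
    - [-1, -0.026, 0.187, -0.005, 0, -0.002, 0]
    - [-1, -0.026, 0.187, -0.005, 0, -0.002, 0]

```text
time: 33.7
eef_pos: [422.4, 394.5, 32.8]
orientation: [-0.53, 0.531, -0.468, 0.468]
ft_force: [-0.1, -0.4, 0.7]
gripper_width: 85.8
```

```bash
python3 q.py
python3 - <<'E'
from h import *
c=cap('wrist','w20')
E
```

```text
t 33.7 p [422.4 394.5  32.8] x [ 0.125 -0.992  0.001] y [-0.    -0.001 -1.   ] z [ 0.992  0.125 -0.   ] F [-0.1 -0.4  0.7] w 85.8 q [ 0.7   0.65  1.91 -0.    0.58  2.15]
[-217.1  458.2] Fst -0.16 -0.43 0.7
```

View pics/w20.png

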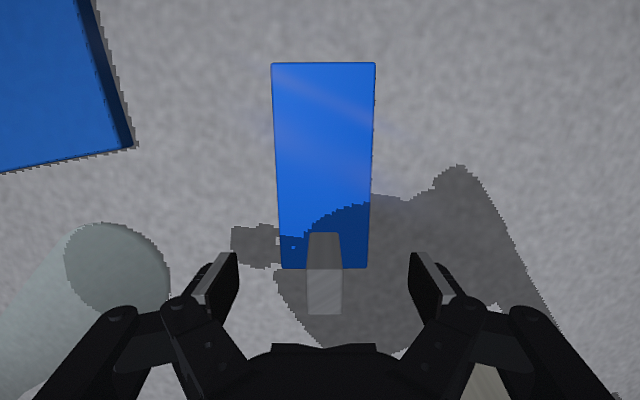

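Centred. Closing and lifting.

Emit:
move_arm:
  series:
    - [1, 0, 0, 0, 0, 0, 0]
    - [1, 0, 0, 0, 0, 0, 0]
    - [1, 0, 0, 0, 0, 0, 0]
    - [1, 0, 0, 0, 0, 0, 0]
    - [1, 0, 0, 0, 0, 0, 0]
    - [1, 0, 0, 0, 0, 0, 0]
    - [1, 0, 0, 0, 0, 0, 0]
    - [1, 0, -0.03, 0, 0, 0, 0]
    - [1, 0, -0.07, 0, 0, 0, 0]
    - [1, 0, -0.11, 0, 0, 0, 0]
    - [1, 0, -0.12, 0, 0, 0, 0]
    - [1, 0, -0.12, 0, 0, 0, 0]

```text
time: 35.25
eef_pos: [422.1, 394.6, 152.4]
orientation: [-0.53, 0.531, -0.467, 0.468]
ft_force: [0.3, -0.2, -2.5]
gripper_width: 15.2
```

```bash
python3 q.py
python3 - <<'E'
from h import *
c=cap('wrist','w21')
t=st(-123.5,90); plan([t[0],t[1],152],TH-np.pi/2)
E
```

```text
t 35.25 p [422.1 394.6 152.4] x [ 0.125 -0.992  0.001] y [ 0.    -0.001 -1.   ] z [ 0.992  0.125 -0.   ] F [ 0.3 -0.2 -2.5] w 15.2 q [ 0.7   0.47  1.84 -0.    0.83  2.15]
[-217.4  458.4] Fst 0.29 -0.24 -2.52
shift [0.3718, 0.0001, 0.0784] rv [0.0012, 0.043, 0.0017] rows>= 6.1 0.2
```

View pics/w21.png

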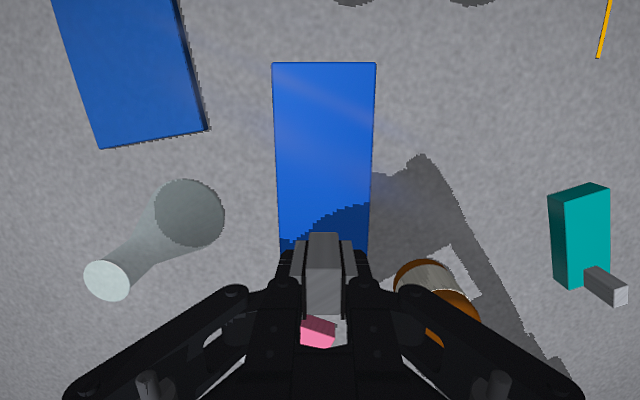

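Emit:
move_arm:
  series:
    - [1, 0.053, 0, 0.011, 0, 0.006, 0]
    - [1, 0.106, 0, 0.022, 0, 0.012, 0]
    - [1, 0.159, 0, 0.034, 0, 0.018, 0]
    - [1, 0.212, 0, 0.045, 0, 0.025, 0]
    - [1, 0.266, 0, 0.056, 0, 0.031, 0]
    - [1, 0.319, 0, 0.067, 0, 0.037, 0]
    - [1, 0.372, 0, 0.078, 0, 0.043, 0.001]
    - [1, 0.372, 0, 0.078, 0, 0.043, 0.001]
    - [1, 0.372, 0, 0.078, 0, 0.043, 0.001]
    - [1, 0.372, 0, 0.078, 0, 0.043, 0.001]

```text
time: 36.55
eef_pos: [545.2, 36.3, 152.1]
orientation: [-0.52, 0.521, -0.479, 0.478]
ft_force: [0.4, -0.6, -1.7]
gripper_width: 15.5
```

```bash
python3 q.py
python3 - <<'E'
from h import *
c=cap('wrist','w22')
t=st(-123,90); plan([t[0],t[1],33.4],TH-np.pi/2)
E
```

```text
t 36.55 p [545.2  36.3 152.1] x [ 0.083 -0.997  0.   ] y [-0.002 -0.    -1.   ] z [ 0.997  0.083 -0.002] F [ 0.4 -0.6 -1.7] w 15.5 q [ 0.01  0.44  1.91 -0.    0.8   1.5 ]
[-124.2   91.1] Fst 0.34 -0.66 -1.66
shift [0.0012, 0.1189, 0.0012] rv [0.0014, 0.0015, 0.0001] rows>= 1.9 0.0
```

View pics/w22.png

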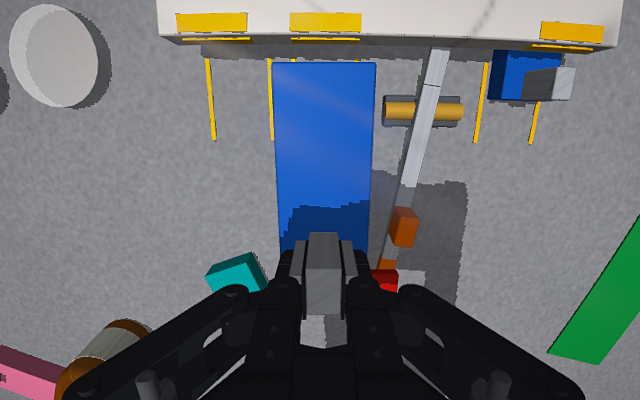

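Emit:
move_arm:
  series:
    - [1, 0.001, 0.05, 0.001, 0.001, 0.001, 0]
    - [1, 0.001, 0.09, 0.001, 0.001, 0.001, 0]
    - [1, 0.001, 0.112, 0.001, 0.001, 0.001, 0]
    - [1, 0.001, 0.119, 0.001, 0.001, 0.001, 0]
    - [1, 0.001, 0.119, 0.001, 0.001, 0.001, 0]

```text
time: 37.22
eef_pos: [546.9, 34.9, 33.9]
orientation: [0.52, -0.52, 0.479, -0.479]
ft_force: [0.4, 0.7, -0.8]
gripper_width: 15.3
```

```bash
python3 q.py
python3 - <<'E'
from h import *
c=cap('wrist','w23')
t=st(-52,90); plan([t[0],t[1],33.4],TH-np.pi/2)
E
```

```text
t 37.23 p [546.9  34.9  33.9] x [ 0.082 -0.997  0.   ] y [ 0. -0. -1.] z [0.997 0.082 0.   ] F [ 0.4  0.7 -0.8] w 15.3 q [ 0.01  0.62  1.98 -0.    0.54  1.5 ]
[-122.6   89.6] Fst 0.42 0.67 -0.79
shift [-0.0005, 0.001, 0.0702] rv [-0.0012, -0.0002, 0.0003] rows>= 1.1 0.0
```

View pics/w23.png

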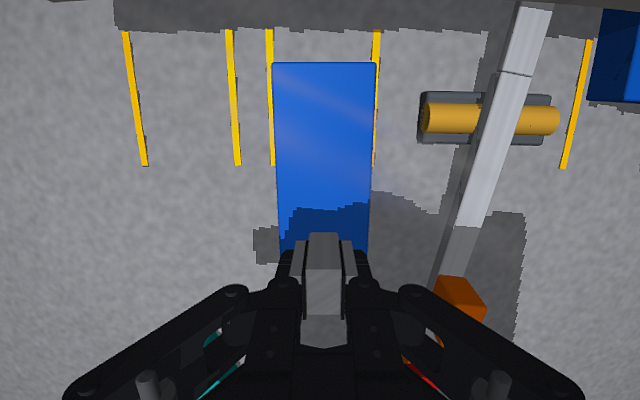

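Emit:
move_arm:
  series:
    - [1, 0, 0.001, 0.01, -0.001, 0, 0]
    - [1, 0, 0.001, 0.025, -0.001, 0, 0]
    - [1, 0, 0.001, 0.04, -0.001, 0, 0]
    - [1, 0, 0.001, 0.055, -0.001, 0, 0]
    - [1, 0, 0.001, 0.066, -0.001, 0, 0]
    - [1, 0, 0.001, 0.07, -0.001, 0, 0]
    - [1, 0, 0.001, 0.07, -0.001, 0, 0]

```text
time: 38.15
eef_pos: [616.6, 40.0, 32.6]
orientation: [-0.52, 0.52, -0.479, 0.479]
ft_force: [-0.6, 0.2, -2.0]
gripper_width: 15.3
```

Emit:
move_arm:
  series:
    - [1, 0, 0, 0.002, 0, 0, 0]
    - [1, 0, 0, 0.004, 0, 0, 0]
    - [1, 0, 0, 0.004, 0, 0, 0]

```text
time: 38.52
eef_pos: [620.9, 40.4, 32.9]
orientation: [-0.52, 0.52, -0.479, 0.479]
ft_force: [-0.1, -0.1, -1.9]
gripper_width: 15.5
```

Emit:
move_arm:
  series:
    - [1, 0, 0, 0.002, 0, 0, 0]
    - [1, 0, 0, 0.004, 0, 0, 0]
    - [1, 0, 0, 0.004, 0, 0, 0]

```text
time: 38.9
eef_pos: [625.0, 40.7, 32.8]
orientation: [-0.52, 0.52, -0.479, 0.479]
ft_force: [0.4, -0.3, -1.3]
gripper_width: 14.8
```

Emit:
move_arm:
  series:
    - [1, 0, 0, 0.002, 0, 0, 0]
    - [1, 0, 0, 0.003, 0, 0, 0]
    - [1, 0, 0, 0.003, 0, 0, 0]

```text
time: 39.28
eef_pos: [627.8, 40.9, 32.8]
orientation: [-0.52, 0.52, -0.479, 0.479]
ft_force: [0.1, 0.8, -1.2]
gripper_width: 15.0
```

Emit:
move_arm:
  series:
    - [1, 0, 0, 0.002, 0, 0, 0]
    - [1, 0, 0, 0.003, 0, 0, 0]
    - [1, 0, 0, 0.003, 0, 0, 0]

```text
time: 39.65
eef_pos: [630.3, 41.2, 32.7]
orientation: [-0.52, 0.52, -0.48, 0.479]
ft_force: [-4.0, -0.3, -1.1]
gripper_width: 15.3
```

Emit:
move_arm:
  series:
    - [1, 0, 0, 0.002, 0, 0, 0]
    - [1, 0, 0, 0.003, 0, 0, 0]
    - [1, 0, 0, 0.003, 0, 0, 0]

```text
time: 40.02
eef_pos: [633.9, 41.4, 32.8]
orientation: [-0.52, 0.52, -0.479, 0.479]
ft_force: [-2.6, 0.1, -1.9]
gripper_width: 15.1
```

Emit:
move_arm:
  series:
    - [1, 0, 0, 0.001, 0, 0, 0]
    - [1, 0, 0, 0.002, 0, 0, 0]
    - [1, 0, 0, 0.002, 0, 0, 0]

```text
time: 40.4
eef_pos: [634.8, 41.6, 32.7]
orientation: [-0.519, 0.521, -0.48, 0.479]
ft_force: [-9.0, 0.0, 2.2]
gripper_width: 14.5
```

Emit:
move_arm:
  series:
    - [1, 0, 0, 0.001, 0, 0, 0]
    - [1, 0, 0, 0.002, 0, 0, 0]
    - [1, 0, 0, 0.002, 0, 0, 0]

```text
time: 40.78
eef_pos: [634.8, 41.6, 32.6]
orientation: [-0.518, 0.521, -0.481, 0.478]
ft_force: [-19.0, -1.7, 11.8]
gripper_width: 15.4
```

Hard stop at 634.8 (19 N), so seat 2 is home.

Emit:
move_arm:
  series:
    - [1, 0, 0, -0.001, 0, 0, 0]
    - [1, 0, 0.0005, -0.0025, 0, 0, 0]
    - [1, 0, 0.0005, -0.0025, 0, 0, 0]
    - [0.6, 0, 0.0005, -0.0025, 0, 0, 0]
    - [0.3, 0, 0.0005, -0.0025, 0, 0, 0]
    - [0.1, 0, 0.0005, -0.0025, 0, 0, 0]
    - [0.1, 0, 0.0005, -0.0025, 0, 0, 0]
    - [0.1, 0, -0.02, -0.0025, 0, 0, 0]
    - [0.1, 0, -0.06, -0.0025, 0, 0, 0]
    - [0.1, 0, -0.1, -0.0025, 0, 0, 0]
    - [-0.5, 0, -0.16, -0.0025, 0, 0, 0]
    - [-1, 0, -0.22, -0.0025, 0, 0, 0]
    - [-1, 0, -0.25, -0.0025, 0, 0, 0]
    - [-1, 0, -0.25, -0.0025, 0, 0, 0]

```text
time: 42.52
eef_pos: [636.5, 41.7, 287.2]
orientation: [0.521, -0.519, 0.478, -0.481]
ft_force: [-1.6, 0.6, -1.3]
gripper_width: 85.7
```

```bash
python3 q.py
python3 - <<'E'
from h import *
c=cap('wrist','w24')
l=ctrl.spot_point('shim1_tab','wrist'); print([(np.round(d['location'],1).tolist(),round(d['conf'],2),tost(onz(c,d['location'],46)).round(1)) for d in l])
c=cap('side'); cv2.imwrite('pics/s24.png',cv2.resize(c['frame'][130:330,190:400],None,fx=3,fy=3,interpolation=3))
E
```

```text
t 42.52 p [636.5  41.7 287.2] x [ 0.081 -0.997  0.001] y [ 0.006 -0.    -1.   ] z [0.997 0.081 0.006] F [-1.6  0.6 -1.3] w 85.7 q [ 0.02  0.41  1.56 -0.    1.16  1.51]
[-32.7  88.9] Fst -1.52 0.73 -1.28
[([275.2, 328.8], 0.75, array([-294.2,  166.3])), ([324.1, 167.8], 0.57, array([-32.5,  88.2]))]
```

View pics/w24.png

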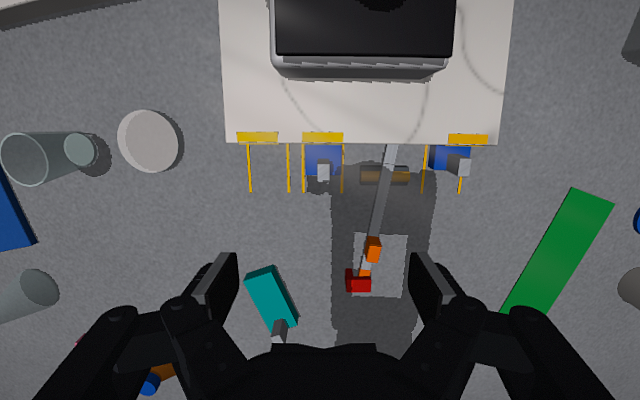

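View pics/s24.png

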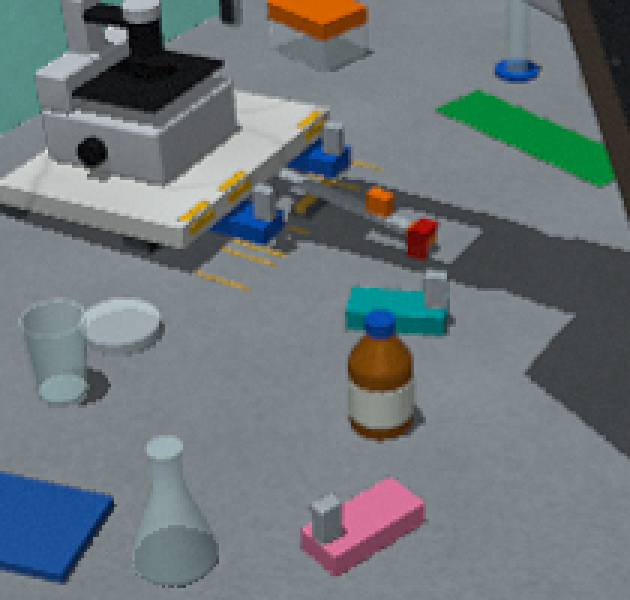

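Both shims are seated square in bays 1 and 2. Next I re-grip the bar.

Run:
```python
from h import *
plan([517.5,-40,126],-1.640,.045)
```

```text
shift [0.0718, 0.1568, -0.1233] rv [0.046, 0.1506, -0.0031] rows>= 3.4 0.8
```

Emit:
move_arm:
  series:
    - [-1, 0.072, 0.05, -0.07, 0.046, 0.151, -0.003]
    - [-1, 0.072, 0.1, -0.123, 0.046, 0.151, -0.003]
    - [-1, 0.072, 0.157, -0.123, 0.046, 0.151, -0.003]
    - [-1, 0.072, 0.157, -0.123, 0.046, 0.151, -0.003]
    - [-1, 0.072, 0.157, -0.123, 0.046, 0.151, -0.003]
    - [-1, 0.072, 0.157, -0.123, 0.046, 0.151, -0.003]
    - [-1, 0.072, 0.157, -0.123, 0.046, 0.151, -0.003]

```text
time: 43.55
eef_pos: [520.1, -40.0, 127.2]
orientation: [-0.494, 0.471, -0.504, 0.529]
ft_force: [-0.1, -0.4, 0.8]
gripper_width: 85.4
```

```bash
python3 q.py
python3 - <<'E'
from h import *
c=cap('wrist','w25')
l=ctrl.spot_point('bar_grip','wrist'); print([(d['location'],d['conf'],onz(c,d['location'],41)) for d in l])
plan([522,-40.3,26],-1.640,.045)
E
```

```text
t 43.55 p [520.1 -40.  127.2] x [-0.069 -0.998 -0.   ] y [ 0.048 -0.003 -0.999] z [ 0.996 -0.069  0.048] F [-0.1 -0.4  0.8] w 85.4 q [-0.14  0.42  2.03  0.01  0.64  1.5 ]
[-155.5   17.1] Fst -0.12 -0.38 0.76
[([323.3, 206.5], 0.86, array([522.80139235, -39.5891778 ,  41.        ])), ([320.3, 271.7], 0.32, array([463.47503495, -32.92595877,  41.        ]))]
shift [0.0001, 0.1009, -0.0024] rv [-0.0026, 0.0001, -0.0001] rows>= 1.6 0.0
```

View pics/w25.png

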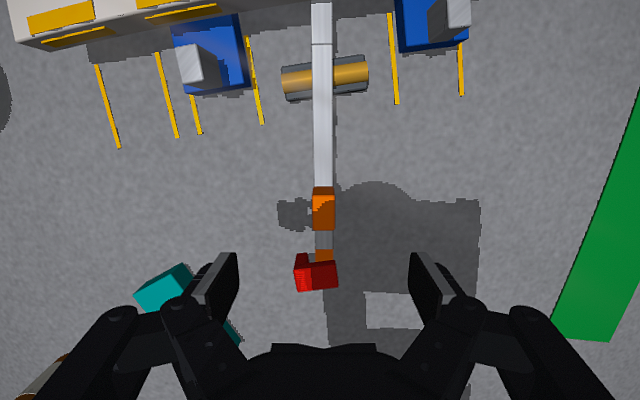

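Emit:
move_arm:
  series:
    - [-1, 0, 0.05, -0.002, -0.003, 0, 0]
    - [-0.6, 0, 0.085, -0.002, -0.003, 0, 0]
    - [-0.4, 0, 0.101, -0.002, -0.003, 0, 0]
    - [-0.2, 0, 0.101, -0.002, -0.003, 0, 0]
    - [0, 0, 0.101, -0.002, -0.003, 0, 0]
    - [1, 0, 0.101, -0.002, -0.003, 0, 0]
    - [1, 0, 0.101, -0.002, -0.003, 0, 0]
    - [1, 0, 0.101, -0.002, -0.003, 0, 0]
    - [1, 0, 0.101, -0.002, -0.003, 0, 0]
    - [1, 0, 0.101, -0.002, -0.003, 0, 0]
  squeeze: 80

```text
time: 44.9
eef_pos: [521.7, -40.4, 25.9]
orientation: [-0.493, 0.472, -0.505, 0.528]
ft_force: [-1.4, 1.0, 9.8]
gripper_width: 16.8
```

```bash
python3 q.py; python3 ov.py 26
python3 - <<'E'
from h import *
for a in [(.05,-.155),(.08,-.155),(.08,.02),(.05,.02),(0,.02),(-.1,.02),(-.2,.02),(-.3,.02)]: barplan(102.5,0,*a)
E
```

```text
t 44.9 p [521.7 -40.4  25.9] x [-0.069 -0.998  0.   ] y [ 0.044 -0.003 -0.999] z [ 0.997 -0.069  0.044] F [-1.4  1.   9.8] w 16.8 q [-0.14  0.6   2.08  0.01  0.42  1.5 ]
[-153.9   16.6] Fst -1.34 1.08 9.8
end top z 23.4 toe 34.4 bar@keeper y [-217.8   26.3] toe st [14.3 -9.1]
(102.5, 0, 0.05, -0.155) tcp [522.7 -40.9  25.8] row [0.0004, 0.0001, 0.001, 0.0058, 0.0036, -0.0001] n 0.0 0.0
(102.5, 0, 0.08, -0.155) tcp [522.4 -40.8  22.7] row [0.0004, 0.0032, 0.0006, 0.0358, 0.0036, -0.0002] n 0.1 0.2
(102.5, 0, 0.08, 0.02) tcp [522.7 -59.1  22.7] row [0.0186, 0.0033, 0.0021, 0.0357, -0.1711, 0.0107] n 0.3 0.9
(102.5, 0, 0.05, 0.02) tcp [523.  -59.1  25.8] row [0.0185, 0.0002, 0.0026, 0.0058, -0.1712, 0.0081] n 0.3 0.9
(102.5, 0, 0, 0.02) tcp [523.7 -59.   31. ] row [0.0184, -0.005, 0.0035, -0.0441, -0.1714, 0.0038] n 0.3 0.9
(102.5, 0, -0.1, 0.02) tcp [525.9 -58.8  41.2] row [0.018, -0.0151, 0.0061, -0.1438, -0.1715, -0.0048] n 0.4 1.2
(102.5, 0, -0.2, 0.02) tcp [529.1 -58.4  51.2] row [0.0175, -0.025, 0.0097, -0.2436, -0.1713, -0.0133] n 0.5 1.6
(102.5, 0, -0.3, 0.02) tcp [533.3 -58.   60.8] row [0.0167, -0.0344, 0.0143, -0.3433, -0.1709, -0.0219] n 0.7 2.1
```

View pics/wrist26.png

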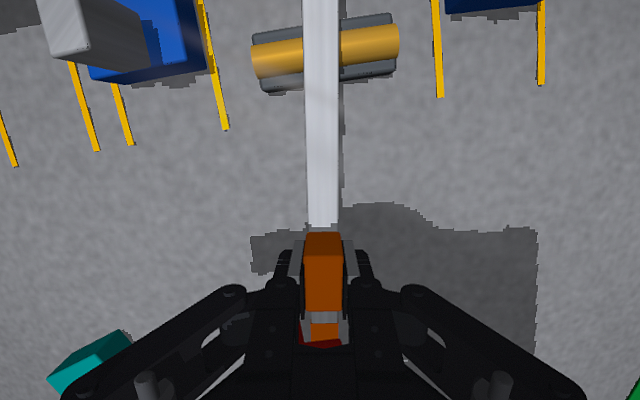

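Emit:
move_arm:
  series:
    - [1, 0, 0.001, 0, 0.01, 0, 0]
    - [1, 0, 0.0022, 0, 0.022, 0, 0]
    - [1, 0, 0.0034, -0.0003, 0.036, 0, 0]
    - [1, 0, 0.0034, -0.0003, 0.036, 0, 0]
    - [1, 0.0023, 0.0034, -0.0003, 0.036, -0.021, 0.0013]
    - [1, 0.0046, 0.0034, -0.0002, 0.036, -0.043, 0.0026]
    - [1, 0.0069, 0.0034, -0.0001, 0.036, -0.064, 0.004]
    - [1, 0.0092, 0.0034, 0.0001, 0.036, -0.086, 0.0053]
    - [1, 0.0116, 0.0034, 0.0003, 0.036, -0.107, 0.0067]
    - [1, 0.0139, 0.0034, 0.0006, 0.036, -0.128, 0.008]
    - [1, 0.0162, 0.0034, 0.0009, 0.036, -0.15, 0.0094]
    - [1, 0.0185, 0.0034, 0.0012, 0.036, -0.171, 0.0107]
    - [1, 0.0185, 0.0034, 0.0012, 0.036, -0.171, 0.0107]

```text
time: 46.68
eef_pos: [521.8, -59.4, 22.4]
orientation: [0.545, -0.503, 0.455, -0.493]
ft_force: [-1.5, -4.7, 7.9]
gripper_width: 16.6
```

```bash
python3 q.py; python3 ov.py 27
python3 - <<'E'
from h import *
for a in [(.08,.02),(.05,.02),(0,.02),(-.05,.02),(-.1,.02),(-.15,.02),(-.2,.02),(-.25,.02),(-.3,.02)]: barplan(103,0,*a)
E
```

```text
t 46.67 p [521.8 -59.4  22.4] x [ 0.1   -0.995 -0.   ] y [ 0.08   0.008 -0.997] z [0.992 0.1   0.08 ] F [-1.5 -4.7  7.9] w 16.6 q [-0.19  0.6   2.11  0.07  0.36  1.22]
[-155.4   -2.3] Fst -1.88 -4.51 7.95
end top z 17.1 toe 37.2 bar@keeper y [-220.4   -3.5] toe st [13.8  0.7]
(103, 0, 0.08, 0.02) tcp [522.2 -59.2  22.6] row [-0.0002, -0.0002, 0.0004, -0.0004, -0.002, 0.0] n 0.0 0.0
(103, 0, 0.05, 0.02) tcp [522.5 -59.1  25.8] row [-0.0002, -0.0033, 0.001, -0.0304, -0.002, 0.0] n 0.1 0.2
(103, 0, 0, 0.02) tcp [523.2 -59.   31. ] row [-0.0002, -0.0085, 0.0021, -0.0804, -0.002, -0.0] n 0.1 0.4
(103, 0, -0.05, 0.02) tcp [524.2 -58.9  36.2] row [-0.0002, -0.0135, 0.0035, -0.1304, -0.002, -0.0001] n 0.2 0.7
(103, 0, -0.1, 0.02) tcp [525.4 -58.8  41.3] row [-0.0002, -0.0185, 0.0051, -0.1804, -0.002, -0.0001] n 0.3 1.0
(103, 0, -0.15, 0.02) tcp [526.9 -58.7  46.4] row [-0.0002, -0.0235, 0.007, -0.2304, -0.002, -0.0002] n 0.4 1.2
(103, 0, -0.2, 0.02) tcp [528.6 -58.5  51.3] row [-0.0002, -0.0283, 0.0092, -0.2804, -0.002, -0.0002] n 0.5 1.5
(103, 0, -0.25, 0.02) tcp [530.6 -58.3  56.2] row [-0.0002, -0.033, 0.0115, -0.3304, -0.002, -0.0003] n 0.6 1.8
(103, 0, -0.3, 0.02) tcp [532.8 -58.1  61. ] row [-0.0002, -0.0376, 0.0141, -0.3804, -0.0019, -0.0003] n 0.6 2.0
```

View pics/side27.png

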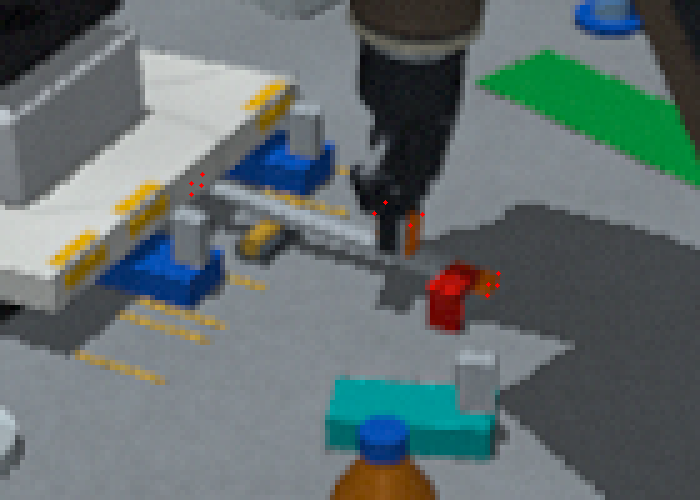

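Emit:
move_arm:
  series:
    - [1, 0, -0.0031, 0.0006, -0.03, 0, 0]
    - [1, 0, -0.0057, 0.0011, -0.055, 0, 0]
    - [1, 0, -0.0083, 0.0017, -0.08, 0, 0]
    - [1, 0, -0.0108, 0.0023, -0.105, 0, 0]
    - [1, 0, -0.0133, 0.0031, -0.13, 0, 0]
    - [1, 0, -0.0152, 0.0037, -0.149, 0, 0]
    - [1, 0, -0.017, 0.0043, -0.167, 0, 0]
    - [1, 0, -0.0188, 0.0049, -0.185, 0, 0]
    - [1, 0, -0.0208, 0.0057, -0.205, 0, 0]
    - [1, 0, -0.0233, 0.0066, -0.23, 0, 0]
    - [1, 0, -0.0257, 0.0077, -0.255, 0, 0]
    - [1, 0, -0.0281, 0.0088, -0.28, 0, 0]
    - [1, 0, -0.0281, 0.0088, -0.28, 0, 0]

```text
time: 48.45
eef_pos: [528.6, -58.2, 50.4]
orientation: [-0.47, 0.575, -0.519, 0.424]
ft_force: [1.3, -1.3, 1.5]
gripper_width: 17.1
```

```bash
python3 q.py; python3 ov.py 28
python3 - <<'E'
from h import *
for a in [(103,1.5,-.2,.02),(150,2,-.2,.02),(165,60,-.2,.02)]: barplan(*a)
E
```

```text
t 48.45 p [528.6 -58.2  50.4] x [ 0.102 -0.995 -0.   ] y [-0.198 -0.02  -0.98 ] z [ 0.975  0.1   -0.199] F [ 1.3 -1.3  1.5] w 17.1 q [-0.13  0.66  1.85 -0.06  0.84  1.38]
[-148.5   -1.6] Fst 1.21 -1.41 1.51
end top z 67.1 toe 17.3 bar@keeper y [-208.2   -2.8] toe st [22.   1.7]
(103, 1.5, -0.2, 0.02) tcp [528.9 -58.5  52.8] row [0.0003, -0.0025, -0.0001, -0.0007, -0.0006, -0.0004] n 0.0 0.0
(150, 2, -0.2, 0.02) tcp [483.2 -63.2  62.6] row [0.0003, -0.0031, -0.0471, -0.0007, -0.0006, -0.0004] n 0.8 0.0
(165, 60, -0.2, 0.02) tcp [480.  -63.5 122.4] row [0.0003, -0.0611, -0.062, -0.0007, -0.0006, -0.0004] n 1.4 0.0
```

View pics/side28.png

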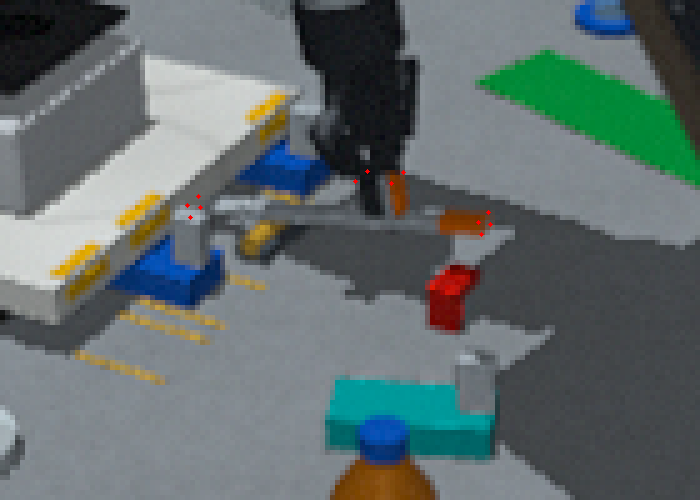

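View pics/wrist28.png

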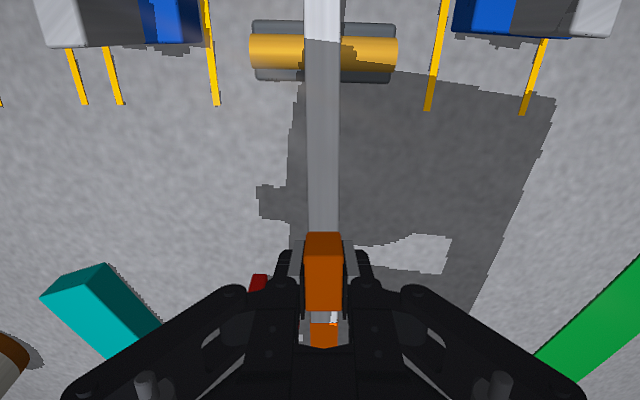

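Emit:
move_arm:
  series:
    - [1, 0, -0.001, -0.005, 0, 0, 0]
    - [1, 0, -0.0015, -0.015, 0, 0, 0]
    - [1, 0, -0.002, -0.03, 0, 0, 0]
    - [1, 0, -0.002, -0.045, 0, 0, 0]
    - [1, 0, -0.002, -0.055, 0, 0, 0]
    - [1, 0, -0.02, -0.06, 0, 0, 0]
    - [1, 0, -0.06, -0.065, 0, 0, 0]
    - [1, 0, -0.08, -0.065, 0, 0, 0]
    - [1, 0, -0.08, -0.065, 0, 0, 0]
    - [1, 0, -0.08, -0.065, 0, 0, 0]

```text
time: 49.85
eef_pos: [479.4, -63.1, 140.9]
orientation: [-0.469, 0.575, -0.52, 0.423]
ft_force: [-0.2, 0.9, -3.3]
gripper_width: 16.7
```

```bash
python3 q.py
python3 - <<'E'
from h import *
c=cap('side'); cv2.imwrite('pics/s29.png',cv2.resize(c['frame'][130:330,190:400],None,fx=3,fy=3,interpolation=3))
# slab height: detect later. plan to mat
yaw=-0.233; mc=np.array([476.3,-357.]); u=np.array([np.cos(yaw),np.sin(yaw)])
g=mc-45*u; t=g-1*u   # TCP = grip - 1 along bar
print(t); plan([t[0],t[1],120],yaw-np.pi/2)
E
```

```text
t 49.85 p [479.4 -63.1 140.9] x [ 0.101 -0.995 -0.001] y [-0.2  -0.02 -0.98] z [ 0.975  0.1   -0.201] F [-0.2  0.9 -3.3] w 16.7 q [-0.15  0.47  1.91 -0.06  0.96  1.35]
[-197.9   -2.5] Fst -0.08 0.88 -3.32
[ 431.54300823 -346.37871535]
shift [0.277, 0.0354, -0.0706] rv [0.2011, 0.3336, 0.0331] rows>= 4.6 2.1
```

View pics/s29.png

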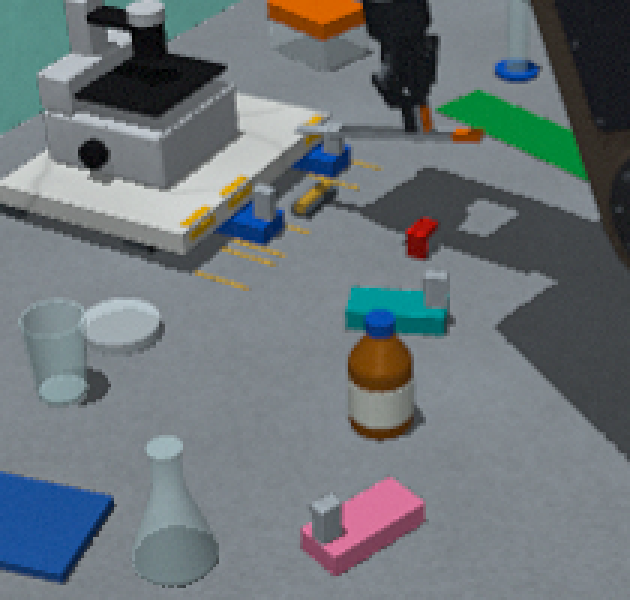

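Run:
```python
from h import *
a=cap('scene')
print(onz(a,(209,313),0),onz(a,(178,299),0))
```

```text
[ 5.82849646e+02 -5.13105772e+02  1.13686838e-13] [ 470.58990719 -548.2957137     0.        ]
```

Emit:
move_arm:
  series:
    - [1, 0.055, 0.0, -0.014, 0.06, 0.04, 0.007]
    - [1, 0.11, 0.01, -0.028, 0.12, 0.1, 0.014]
    - [1, 0.166, 0.02, -0.042, 0.16, 0.18, 0.02]
    - [1, 0.222, 0.03, -0.056, 0.2, 0.26, 0.026]
    - [1, 0.277, 0.035, -0.071, 0.201, 0.334, 0.033]
    - [1, 0.277, 0.035, -0.071, 0.201, 0.334, 0.033]
    - [1, 0.277, 0.035, -0.071, 0.201, 0.334, 0.033]
    - [1, 0.277, 0.035, -0.071, 0.201, 0.334, 0.033]

```text
time: 50.95
eef_pos: [432.1, -345.2, 120.9]
orientation: [0.439, -0.438, 0.555, -0.554]
ft_force: [0.6, -0.2, -4.6]
gripper_width: 16.3
```

```bash
python3 q.py
python3 - <<'E'
from h import *
c=cap('wrist','w30')
plan([431.5,-346.4,13],-0.233-np.pi/2)
E
```

```text
t 50.95 p [ 432.1 -345.2  120.9] x [-0.23  -0.973 -0.001] y [ 0.001  0.001 -1.   ] z [ 0.973 -0.23   0.   ] F [ 0.6 -0.2 -4.6] w 16.3 q [-0.73  0.49  1.92  0.    0.73  1.07]
[-268.3 -279.8] Fst 0.6 -0.23 -4.55
shift [0.0013, 0.1082, -0.0007] rv [-0.0009, 0.0013, -0.0005] rows>= 1.7 0.0
```

View pics/w30.png

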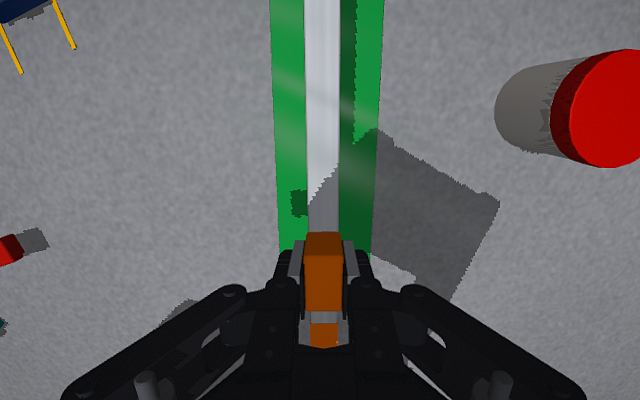

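Emit:
move_arm:
  series:
    - [1, 0.001, 0.04, 0, 0, 0, 0]
    - [1, 0.001, 0.08, 0, 0, 0, 0]
    - [1, 0.001, 0.098, 0, 0, 0, 0]
    - [1, 0.001, 0.104, 0, 0, 0, 0]
    - [1, 0.001, 0.108, 0, 0, 0, 0]
    - [1, 0.001, 0.108, 0, 0, 0, 0]

```text
time: 51.75
eef_pos: [432.6, -347.8, 14.1]
orientation: [-0.439, 0.438, -0.554, 0.556]
ft_force: [0.2, 0.0, -3.4]
gripper_width: 16.7
```

```bash
python3 q.py
```

```text
t 51.75 p [ 432.6 -347.8   14.1] x [-0.231 -0.973  0.   ] y [ 0.002 -0.001 -1.   ] z [ 0.973 -0.231  0.003] F [ 0.2  0.  -3.4] w 16.7 q [-0.73  0.66  1.97  0.    0.51  1.07]
[-268.  -282.4] Fst 0.19 0.01 -3.36
```

Emit:
move_arm:
  series:
    - [1, 0, 0.001, 0, 0, 0, 0]
    - [1, 0, 0.0022, 0, 0, 0, 0]
    - [1, 0, 0.0022, 0, 0, 0, 0]

```text
time: 52.12
eef_pos: [432.6, -347.9, 12.4]
orientation: [-0.439, 0.438, -0.554, 0.556]
ft_force: [-1.8, 1.9, 15.5]
gripper_width: 16.5
```

```bash
python3 q.py
```

```text
t 52.12 p [ 432.6 -347.9   12.4] x [-0.231 -0.973  0.001] y [ 0.003 -0.001 -1.   ] z [ 0.973 -0.231  0.003] F [-1.8  1.9 15.5] w 16.5 q [-0.73  0.66  1.98  0.    0.5   1.07]
[-268.1 -282.5] Fst -1.6 2.04 15.5
```

Touched down. Releasing and rising.

Emit:
move_arm:
  series:
    - [0.6, 0, -0.0005, 0, 0, 0, 0]
    - [0.2, 0, -0.0005, 0, 0, 0, 0]
    - [-0.2, 0, -0.0005, 0, 0, 0, 0]
    - [-0.2, 0, -0.0005, 0, 0, 0, 0]
    - [-0.2, 0, -0.03, 0, 0, 0, 0]
    - [-0.2, 0, -0.08, 0, 0, 0, 0]
    - [-0.5, 0, -0.14, 0, 0, 0, 0]
    - [-1, 0, -0.2, 0, 0, 0, 0]
    - [-1, 0, -0.25, 0, 0, 0, 0]
    - [-1, 0, -0.25, 0, 0, 0, 0]

```text
time: 53.38
eef_pos: [433.3, -348.8, 265.3]
orientation: [-0.439, 0.438, -0.552, 0.558]
ft_force: [-0.1, 0.3, -0.4]
gripper_width: 85.2
```

```bash
python3 q.py
python3 - <<'E'
from h import *
c=cap('wrist','w31')
for q,z in [('bar',3),('mat',0),('bar_grip',27)]:
    print(q,[(onz(c,d['location'],z).round(1)[:2],round(d['conf'],2)) for d in ctrl.spot_point(q,'wrist')][:2])
plan([540,-20,330],-1.488)
E
```

```text
t 53.38 p [ 433.3 -348.8  265.3] x [-0.231 -0.973  0.003] y [ 0.007 -0.005 -1.   ] z [ 0.973 -0.231  0.008] F [-0.1  0.3 -0.4] w 85.2 q [-0.73  0.31  1.78  0.    1.04  1.07]
[-267.4 -283.4] Fst -0.04 0.28 -0.39
bar [(array([ 479.5, -361.6]), 0.63)]
mat [(array([ 476.2, -351.9]), 0.88)]
bar_grip [(array([ 432.2, -346.5]), 0.67)]
shift [-0.3432, -0.0697, 0.0303] rv [0.0001, -0.3161, -0.0011] rows>= 5.6 1.7
```

View pics/w31.png

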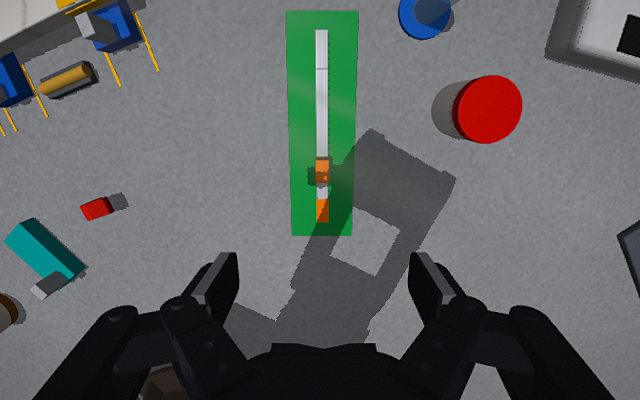

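The bar lies along the mat's middle (column 322, rows 30–222). One last check above the slab.

Emit:
move_arm:
  series:
    - [-1, -0.343, -0.07, 0.03, 0, -0.316, 0]
    - [-1, -0.343, -0.07, 0.03, 0, -0.316, 0]
    - [-1, -0.343, -0.07, 0.03, 0, -0.316, 0]
    - [-1, -0.343, -0.07, 0.03, 0, -0.316, 0]
    - [-1, -0.343, -0.07, 0.03, 0, -0.316, 0]
    - [-1, -0.343, -0.07, 0.03, 0, -0.316, 0]
    - [-1, -0.343, -0.07, 0.03, 0, -0.316, 0]
    - [-1, -0.343, -0.07, 0.03, 0, -0.316, 0]
    - [-1, -0.343, -0.07, 0.03, 0, -0.316, 0]

```text
time: 54.7
eef_pos: [539.6, -21.6, 330.5]
orientation: [-0.52, 0.52, -0.479, 0.479]
ft_force: [0.5, -0.5, -0.3]
gripper_width: 85.4
```

```bash
python3 q.py
python3 - <<'E'
from h import *
c=cap('wrist','w32')
for d in ctrl.spot_point('shim1_tab','wrist'): print('wrist',round(d['conf'],2),tost(onz(c,d['location'],46)).round(1))
a=cap('scene','sc32'); 
cv2.imwrite('pics/sc32z.png',cv2.resize(a['frame'][120:320,170:430],None,fx=3,fy=3,interpolation=3))
b=cap('side'); cv2.imwrite('pics/s32.png',cv2.resize(b['frame'][130:330,190:400],None,fx=3,fy=3,interpolation=3))
for z in (20,28,35):
    print(z,[proj(b,np.append(st(0,y),z)).round(1).tolist() for y in (210,-130)])
E
```

```text
t 54.7 p [539.6 -21.6 330.5] x [ 0.081 -0.997  0.   ] y [ 0. -0. -1.] z [0.997 0.081 0.   ] F [ 0.5 -0.5 -0.3] w 85.4 q [-0.1   0.23  1.72 -0.    1.19  1.39]
[-134.5   33.9] Fst 0.5 -0.51 -0.32
wrist 0.98 [-381.   537.9]
wrist 0.75 [-300.1  162.8]
wrist 0.64 [-35.1  90.1]
wrist 0.33 [-3.8 -0.6]
20 [[[251.2, 216.8]], [[299.7, 175.7]]]
28 [[[251.0, 214.8]], [[299.6, 173.9]]]
35 [[[250.9, 213.2]], [[299.6, 172.4]]]
```

View pics/w32.png

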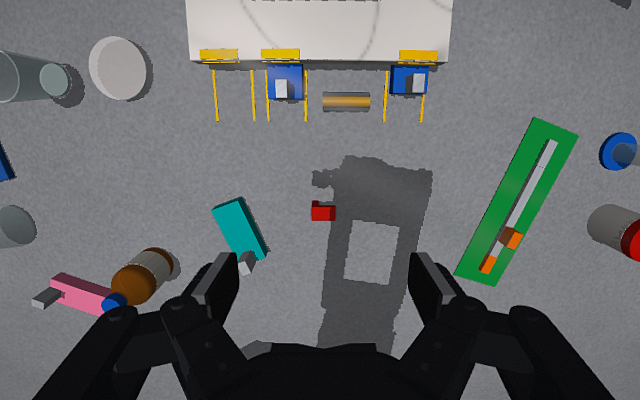

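View pics/s32.png

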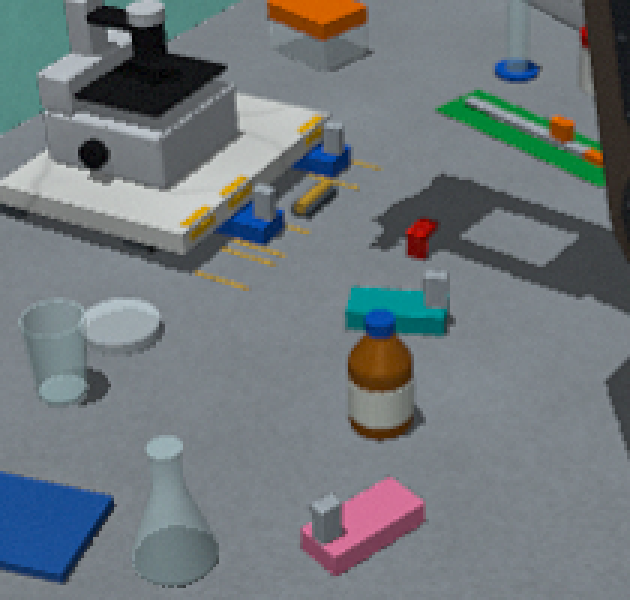

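View pics/sc32z.png

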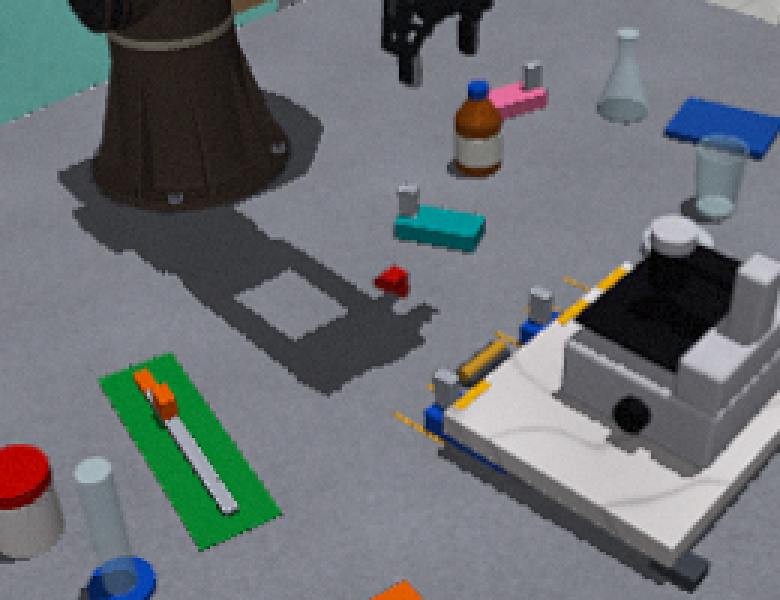

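Both shims sit square in their bays, the slab rests on them, the bar lies along the mat, and every bystander is in place.

```bash
python3 -c "
from h import *
print(ctrl.sign_off())"
```

```text
the job is handed in; nothing more can be done
None
```

The job is handed in at about 55 s of the 210 s allowed; the hand-in gave no verdict.

**What was done:** I levered the slab up over the fulcrum and swung the bar's end under the keeper, where it held by itself with the hand off. I then slid the two blue shims present (no third was seen) into bays 1 and 2. After that I unhooked the bar, let the slab down slowly onto the shims, and laid the bar on its mat.

**Seats:** Each shim met light resistance of about 4–5 N. It then hit a hard stop about 5–6 mm further on, at 23 N in bay 1 and 19 N in bay 2, so I took both seats as fully home.

**Last checks:**
- **Shims:** The pictures show both square in their bays. The tabs stood about 28 mm (bay 1) and 33 mm (bay 2) before the edge, going by the arm's position. The final picture put bay 2's at 35 mm. The network did not report bay 1's tab, so I checked that one by eye only.
- **Slab:** It is resting on the shims with the bar clear. I judged its height by eye and did not measure it.
- **Bar:** It is flat and within about 10 mm of the mat's centre, roughly in line with it.
- **Bystanders:** None moved visibly, and the pink and turquoise look-alikes were left alone.

No check failed.

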